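Net weight of the ball-headed peg

TASK

Get the net weight of the ball-headed metal peg: stand the empty wooden bowl upright in the middle of the scale's round pan and let go of it, press the tare key under the display head fully down and let it up again without touching the bowl, then take the ball-headed peg from the rack and gently lay it flat in the middle of the bowl. Do not press the key again once the peg is in, do not tip the bowl, and leave the other two pegs, the glass die, the bell and the box where they are.

Things in the scene. Friction and masses are not known exactly. Their poses are not given: they have to be found in the camera images.
- scale: Grey bench scale, fixed, 190 (x) x 320 (y) mm. Origin: centre of its underside; x from its front (robot side) to its rear, y to its left. Round steel pan (170 mm across) at x = 0, y = +70 mm. At its rear right a deck (100 x 100 mm, 47 mm high) carries the tare key at x = +45, y = -95 mm, with a display head above it that bars the way from straight above.
- head_mid (a point): Centre of the underside of the display head, 202 mm above the table; its axes are the scale's. The head is 80 (x) x 110 (y) x 28 mm, so it reaches 33 mm in front of the key's centre. It stands on a 16 mm post behind the key (31 mm behind, 40 mm right of this point); otherwise the space below is open. Come in from the front with the tool tilted 35 to 45 degrees, tips leading.
- pan_top (a point): Centre of the top face of the scale's steel pan, 30 mm above the table.
- tare_top (a point): Centre of the top face of the round tare key (34 mm across) when up, 69 mm above the table, 10 mm above its 50 mm round housing and 133 mm below the display head. Its axes are the scale's.
- tare (a joint): Travel of the tare key in m: 0 up, 0.006 fully down (counted as pressed above 0.0045). A spring returns it; fully down takes 5 N, straight down.
- bowl_mid (a point): Turned wooden bowl, empty, loose, about 180 g: 45 mm high, outside radius 70 mm at the foot and 75 mm at the rim, wall and flat floor 8 mm thick. This point is on its axis half-way up (22.5 mm above the foot); z is its axis. It can be carried by pinching the wall at the rim.
- rack: Black slotted tile rack, fixed, 110 (x) x 190 (y) mm, 43 mm high. Origin: centre of its underside. Two 8 mm rails along y at x = -36 and +22 mm have notches at y = -65, 0, +65 mm, 9 mm deep; in each pair lies a peg along x, its axis 43 mm above the table, head beyond the +x rail. Between the rails the gap (x -32 to +18 mm) is clear for fingers down to a 6 mm base plate.
- ball_peg_mid (a point): The peg to be weighed: steel, loose, about 150 g, 110 mm long, shaft 18 mm thick, with a ball head 30 mm across at its +x end (ball centre 40 mm from here). This point is on the shaft axis half-way along; x runs along the peg towards the head. Which notch it lies in varies.
- disc_peg_mid (a point): Another peg like it, with a flat disc head 30 mm across and 8 mm thick. Point half-way along on the shaft axis. To be left in the rack.
- plain_peg_mid (a point): Another peg like it, a plain 18 mm rod without a head. Point half-way along on the axis. To be left in the rack.
- die_mid (a point): Large glass die, a 60 mm cube, on a white round coaster near the robot. Point at its centre. To be left alone.
- bell: Steel bell on an 84 mm round wooden base, 70 mm high, with a lever reaching 70 mm towards the robot, beyond and left of the rest. Origin: centre of its underside. To be left alone.
- crib_box: Wooden cribbage box, 90 x 200 x 56 mm, lid shut, beyond and right of the rest. Origin: centre of its underside. To be left alone.
There are look-alikes about, which are no part of the job. Leave any turquoise look-alike of the part that bears ball_peg_mid alone. What is shaped like the part that bears bowl_mid but yellow is not meant.

How it is judged:
On the way, in this order (a step that is already met when the one before it is completed fails the run):
1. the bowl stands upright and empty in the middle of the pan, let go (horizontal distance between bowl_mid and pan_top below 0.02 m and angle between bowl_mid's own z axis and vertical below 0.08 rad and z of bowl_mid in the frame of pan_top below 0.026 m and contact force between each of the arm, the fingers and bowl below 0.1 N and contact force between ball_peg and bowl below 0.05 N and linear speed of bowl below 0.02 m/s), for 0.2 s.
2. the tare key is pressed fully down with the empty bowl standing free on the pan (value of joint tare above 0.0045 m and horizontal distance between bowl_mid and pan_top below 0.02 m and z of bowl_mid in the frame of pan_top below 0.026 m and contact force between each of the fingers, the arm and bowl below 0.1 N and contact force between ball_peg and bowl below 0.05 N and distance between ball_peg_mid and bowl_mid above 0.08 m), for 0.05 s.
3. the key is up again and the peg not yet in the bowl (value of joint tare below 0.0015 m and distance between ball_peg_mid and bowl_mid above 0.08 m), for 0.1 s.
4. the ball-headed peg lies in the bowl on the pan (horizontal distance between ball_peg_mid and bowl_mid below 0.035 m and z of ball_peg_mid in the frame of bowl_mid below 0.01 m and contact force between ball_peg and bowl above 0.3 N), for 0.1 s.
At the end, for the whole second after the job is handed in: The bowl stands upright (within 0.08 rad) on the pan, its centre within 20 mm of the pan's centre; the ball-headed peg lies flat (within 0.27 rad of level) inside it, its middle within 35 mm of the bowl's axis; the tare key is up and everything is at rest (horizontal distance between bowl_mid and pan_top below 0.02 m and angle between bowl_mid's own z axis and vertical below 0.08 rad and z of bowl_mid in the frame of pan_top below 0.026 m and horizontal distance between ball_peg_mid and bowl_mid below 0.035 m and z of ball_peg_mid in the frame of bowl_mid below 0.01 m and angle between ball_peg_mid's own x axis and vertical between 1.3 and 1.84 rad and value of joint tare below 0.0015 m and linear speed of ball_peg below 0.03 m/s and linear speed of bowl below 0.02 m/s); the robot touches nothing.
It fails at once if the tare key is pressed with the peg in the bowl (value of joint tare above 0.003 m and distance between ball_peg_mid and bowl_mid below 0.05 m).
It fails at once if the robot touches the bowl while the tare key is down (value of joint tare above 0.003 m and contact force between any of the arm, the fingers and bowl above 0.3 N).
It fails at once if the peg is dropped into the bowl instead of laid (distance between ball_peg_mid and bowl_mid below 0.06 m and linear speed of ball_peg above 0.8 m/s).
It fails at once if the bowl is tipped over (angle between bowl_mid's own z axis and vertical above 0.6 rad).
It fails at once if the other pegs, the die, the bell or the box are moved from their places (25 mm) (distance of any of disc_peg_mid, plain_peg_mid, die_mid, bell, crib_box from where it was at the start of the episode above 0.025 m).
It also fails if it takes over 70 s, if anything falls off the work surface, if the arm or the gripper's body presses on something with over 40 N, if the wrist force passes 120 N, or if a joint passes its speed limit or range.

ROBOT

A 6-joint arm with a two-finger parallel gripper is mounted at the origin on the work surface. World frame = base frame: x ahead of the robot, y to its left, z up, the work surface at z = 0. Lengths are in m, angles in rad, forces in N, time in s.
With the tool pointing down it reaches from about 0.375 to 0.9 m from the base axis. Payload 3.1 kg.
Tool frame: the origin (TCP) lies midway between the tips of the shut fingers; the grasp point (between the pads) lies 19 mm behind it; z points along the fingers, x is the direction in which the jaws open and shut, and the axes are right-handed (so a half turn about z gives the same grasp; the last joint's range is limited). The gripper opens to 87 mm and grips with 3 to 60 N. Pads are 19 mm wide; open, the fingers measure 117 mm over their backs; the gripper's body (75 mm by 190 mm) begins 51 mm behind the grasp point.
Start: joints at [0.991, 0.527, 1.433, -0, 1.181, -0.178], TCP at [0.244, 0.575, 0.223] pointing down, gripper open.
Joint ranges: [-3.08, 3.08], [-0.75, 2.2], [0.22, 2.44], [-1.43, 4.57], [0, 2.65], [-2.85, 2.85]. Speed limits (rad/s): [2.79, 2.79, 3.14, 3.14, 3.14, 3.14].

INTERFACE

Orientations are given as a unit quaternion [x, y, z, w].
In Python, from rig import * gives the robot as it stands.
- The arm moves only by the tool drive_tool, never from a script. Its argument "plan" is a list of rows, each an object with "offset": the shift along the tool's x, y, z in cm, a list of three; "delta_rot": the turn, a rotation vector about the tool's x, y, z in degrees, a list of three; "jaw": the finger opening in cm, from 0 to 8.7. In form: [{"offset": [dx, dy, dz], "delta_rot": [wx, wy, wz], "jaw": jaw}, ...]. A call has exactly 8 rows; each row is the pose to reach, as a shift and turn from the pose commanded when the call began, along the tool's axes at that moment; what a row does not reach only later rows make up. A row lasts 1/12 s, in which the tool goes at most 41.7 mm and 7.16 degrees, less where a joint would pass 70% of its speed; a pose out of reach is approached as far as the arm can. A call with a gripper value outside its range is refused whole. The fingers move at their own pace and stop on an object; "squeeze" is the grip in N (left out, the last holds). Time passes only in rows, so rows that repeat a pose let the fingers close, or fill a call up. It gives the time, the measured TCP pose, the force and the opening at its end, in the units of the state.
- get_obs(): the state, without advancing time (a new reading comes with each control period).
- camera(name): name is "scene" or "side" or "wrist"; returns the picture (420x560x3 uint8, red, green, blue); there is no depth.
- calibration(name): a dict with "K" (3x3 intrinsics, pixels), "pose" (4x4, takes a point from camera to world coordinates); the wrist camera has in their place "tool_from_camera" (4x4, takes a point from camera to tool coordinates, whose origin is the TCP and whose axes are the tool frame's). Camera axes: x right, y down, z forward; pixel columns grow to the right and rows downward; lengths in m; the calibration is good to about 2 mm. The wrist camera is an equidistant fisheye: a pixel r from the principal point sees the ray r / f radians off the axis. A picture is of the moment at which its call begins: read the wrist's pose just before it. calibration takes no time and is no camera call.
- hand_in(): hands the job in, once; it reports no verdict.
The state is a dict: "time": time; "q": joint angles; "joint_velocities": joint speeds; "joint_torque": joint torques, N m; "position": TCP position; "tool_rot": TCP orientation; "ft_force": force on the tool from outside, world axes, zero at the start; "moment": the same for the moment, N m; "grip_width": finger opening in m.
Only numpy, scipy, OpenCV 4.12 (cv2) and the standard library are available. Lean on these libraries where they do the work, as an engineer would, in place of code of your own. Each camera call takes 0.05 s, during which the arm holds its last target.

## Working session

There is one attempt and no reset: what is moved stays moved. The work goes in short steps, Python scripts to look and compute and a tool call to move; the robot and the scene stay as the last step left them, time stands still between calls to the robot, and variables do not carry over. Pictures are saved under pics/ and viewed, and the job is handed in when it is done.

Besides the shell and the picture viewer there is one more tool, called after "Call:" in YAML: its name, and indented under it one key for each argument. drive_tool: Moves the arm, as the interface text tells. Its arguments: {"type":"object","properties":{"plan":{"type":"array","items":{"type":"object","properties":{"offset":{"type":"array","items":{"type":"number"}},"delta_rot":{"type":"array","items":{"type":"number"}},"jaw":{"type":"number"}}}},"squeeze":{"type":"number"}},"required":["plan"]}

```bash
ls; mkdir -p pics; python3 - <<'E'
from rig import *
import cv2
print(get_obs())
for n in ("scene","side","wrist"):
    im=camera(n); cv2.imwrite(f"pics/{n}0.png",im[:,:,::-1]); 
    c=calibration(n); print(n,{k:v.tolist() if hasattr(v,'tolist') else v for k,v in c.items()})
E
```

```text
pics
{'time': 0.0, 'q': array([ 9.90507436e-01,  5.28455237e-01,  1.43389726e+00,  1.35996241e-05,
        1.18139636e+00, -1.78486514e-01]), 'joint_velocities': array([-0.00061548, -0.00195532, -0.00062143,  0.00053163,  0.00173072,
        0.00083768]), 'joint_torque': array([ 2.11182356e-03, -4.40043569e+01, -1.76598179e+01,  6.34609186e-02,
        5.80586703e-02, -1.72870095e-04]), 'position': array([0.24397857, 0.57461966, 0.22157996]), 'tool_rot': array([ 8.33990694e-01,  5.51777455e-01, -9.92939423e-04,  4.20016500e-04]), 'ft_force': array([0.47685032, 0.18383571, 0.27555282]), 'moment': array([-0.02945121,  0.02807667,  0.01957786]), 'grip_width': 0.08680736897844188}
scene {'K': [[488.57340063170705, 0.0, 281.31153863887465], [0.0, 488.57340063170705, 213.00933057248596], [0.0, 0.0, 1.0]], 'pose': [[-0.5767984023923465, 0.46078351921458166, -0.6745236477825384, 1.368778408100888], [0.8168621252154348, 0.33172930203463863, -0.4719024672113241, 0.6144626482811538], [0.006314379317082257, -0.8231854096082101, -0.5677375362101781, 0.8914425083676332], [0.0, 0.0, 0.0, 1.0]]}
side {'K': [[477.2696850783987, 0.0, 281.023118457898], [0.0, 477.2696850783987, 211.2938813287165], [0.0, 0.0, 1.0]], 'pose': [[0.9955727705211653, -0.06908815365311131, 0.0637313550900604, 0.41438176373285734], [-0.0913006397641951, -0.5496570251672562, 0.8303862642547327, -0.9498538242364174], [-0.02233946676758343, -0.8325286671995663, -0.5535313600108431, 0.7693874246083278], [0.0, 0.0, 0.0, 1.0]]}
wrist {'K': [[325.19226210127806, 0.0, 276.0718350895951], [0.0, 325.19226210127806, 206.80972781558], [0.0, 0.0, 1.0]], 'tool_from_camera': [[0.9999988144351852, 0.0007328931345520917, 0.0013542510392962385, -0.0002154021969285047], [-0.0011035592772256238, 0.9544550645494794, 0.2983526636595865, -0.08250555694882104], [-0.0010739111442562798, -0.29835380443946413, 0.9544547417721555, -0.16192417050753885], [0.0, 0.0, 0.0, 1.0]]}
```

View pics/scene0.png

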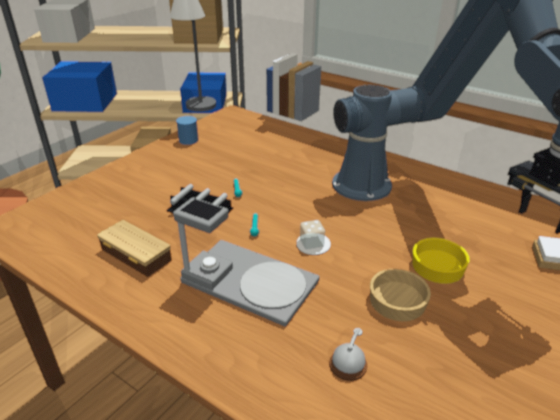

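View pics/side0.png

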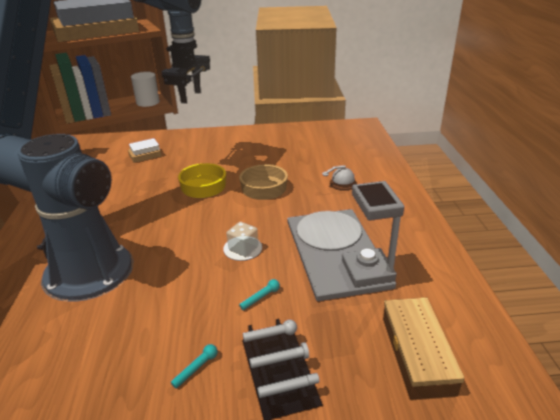

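View pics/wrist0.png

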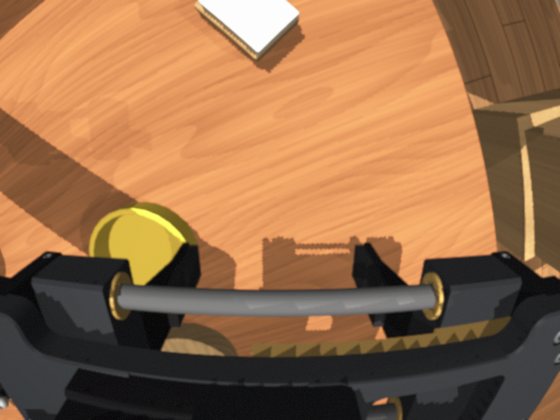

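The scene view shows the wooden bowl at (400,297), the yellow look-alike at (440,260), the scale pan at (272,285) and the key at (209,264). In the side view the bowl is at (264,181), the pan at (329,230) and the rack pegs at about (270,332), (278,356) and (288,385). Two turquoise pegs are at (260,295) and (195,365). Next I'll crop the rack and the bowl.

```bash
python3 - <<'E'
import cv2,numpy as np
a=cv2.imread('pics/side0.png'); s=cv2.imread('pics/scene0.png')
c=cv2.resize(a[300:420,220:340],None,fx=5,fy=5,interpolation=cv2.INTER_CUBIC)
cv2.imwrite('pics/crop_rack.png',c)
cv2.imwrite('pics/crop_scale.png',cv2.resize(a[170:300,160:420],None,fx=3,fy=3,interpolation=cv2.INTER_CUBIC))
cv2.imwrite('pics/crop_scene.png',cv2.resize(s[170:330,160:420],None,fx=3,fy=3,interpolation=cv2.INTER_CUBIC))
E
```

```text
(no output)
```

View pics/crop_rack.png

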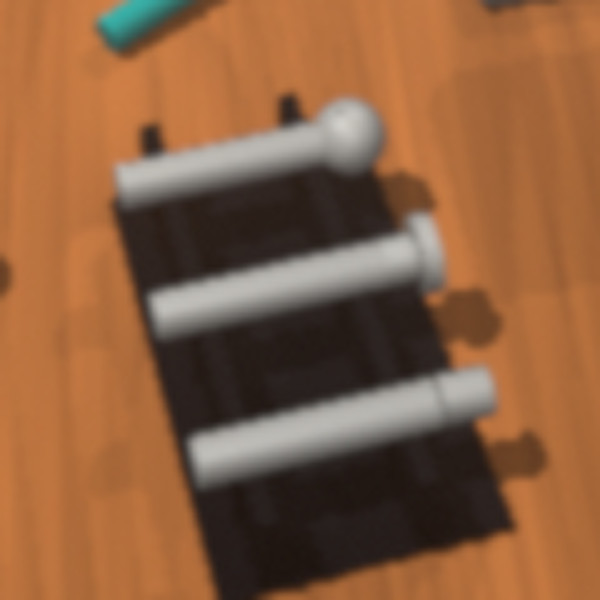

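View pics/crop_scale.png

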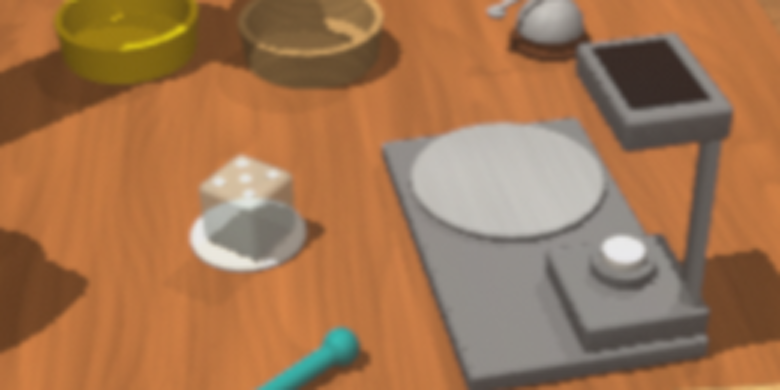

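View pics/crop_scene.png

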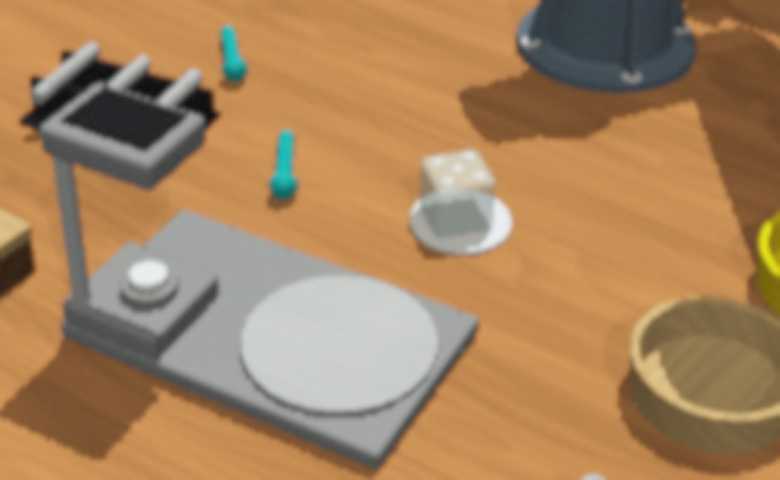

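The rack crop settles which peg to take. The ball peg is the one nearest the scale, with its ball at side (290,327) and tail at (244,337). The disc peg is next at (305,350), then the plain rod at (315,380). The turquoise pegs lie on the table. Next I'll measure positions.

```bash
cat > h.py <<'E'
import cv2,numpy as np
from rig import *
from scipy.optimize import least_squares
from scipy.spatial.transform import Rotation as R
def ray(n,px):
    c=calibration(n);K=c['K'];T=c['pose']
    px=np.atleast_2d(np.asarray(px,float))
    d=np.c_[px,np.ones(len(px))]@np.linalg.inv(K).T@T[:3,:3].T
    return T[:3,3],d/np.linalg.norm(d,axis=1)[:,None]
def plane(n,px,z):
    o,d=ray(n,px); return o+d*((z-o[2])/d[:,2])[:,None]
def tri(p1,p2):
    o1,d1=ray('scene',p1);o2,d2=ray('side',p2);d1=d1[0];d2=d2[0]
    s=np.linalg.lstsq(np.c_[d1,-d2],o2-o1,rcond=None)[0]
    a=o1+s[0]*d1;b=o2+s[1]*d2
    return (a+b)/2,np.linalg.norm(a-b)
def circ(P):
    f=lambda v:np.hypot(P[:,0]-v[0],P[:,1]-v[1])-v[2]
    r=least_squares(f,[*P[:,:2].mean(0),.08],loss='soft_l1',f_scale=.002)
    return r.x,np.abs(f(r.x)).mean()
def proj(n,P):
    c=calibration(n);T=np.linalg.inv(c['pose']);q=np.atleast_2d(P)@T[:3,:3].T+T[:3,3]
    q=q@np.array(c['K']).T; return q[:,:2]/q[:,2:]
E
python3 - <<'E'
from h import *
a={n:cv2.imread(f'pics/{n}0.png') for n in('scene','side')}
for n,seed in(('scene',(275,285)),('side',(329,228))):
    im=cv2.GaussianBlur(a[n],(3,3),0); m=np.zeros((422,562),np.uint8)
    cv2.floodFill(im.copy(),m,seed,0,(16,)*3,(16,)*3,cv2.FLOODFILL_FIXED_RANGE|cv2.FLOODFILL_MASK_ONLY|(255<<8))
    m=m[1:-1,1:-1]; c=max(cv2.findContours(m,0,cv2.CHAIN_APPROX_NONE)[0],key=cv2.contourArea)[:,0]
    P=plane(n,c,.03); print('pan',n,cv2.contourArea(c),circ(P))
    # bowl: brown/khaki: hue
    hsv=cv2.cvtColor(a[n],cv2.COLOR_BGR2HSV)
    p=(400,297) if n=='scene' else (264,181)
    for q in [p,(p[0]-60,p[1]+30)]: print('hsv',hsv[q[1],q[0]])
    v=hsv[p[1]-20:p[1]+25:4,p[0]]; print(v.tolist())
    print('key',plane(n,[{'scene':(160+148/3,170+275/3),'side':(160+624/3,170+249/3)}[n]],.069))
print('key tri',tri((209.3,261.7),(368,253)))
E
```

```text
pan scene 2116.5 (array([0.61556972, 0.06160079, 0.08058691]), np.float64(0.000953123429594156))
hsv [ 19 114 148]
hsv [ 15 145 207]
[[18, 116, 125], [18, 115, 126], [19, 114, 141], [19, 113, 144], [19, 113, 140], [19, 114, 148], [19, 114, 147], [19, 114, 147], [20, 107, 190], [19, 117, 120], [19, 117, 116], [15, 144, 126]]
key [[ 0.68157638 -0.09239506  0.069     ]]
pan side 1650.5 (array([0.61704001, 0.06171115, 0.07891198]), np.float64(0.0017123634779395273))
hsv [ 17 133 125]
hsv [ 13 169 177]
[[12, 166, 117], [17, 134, 154], [16, 134, 118], [17, 134, 114], [17, 132, 114], [17, 133, 125], [17, 133, 134], [17, 134, 114], [16, 131, 107], [16, 133, 102], [13, 168, 178], [13, 167, 180]]
key [[ 0.68007527 -0.09906374  0.069     ]]
key tri (array([ 0.68043301, -0.09496428,  0.06626018]), np.float64(0.0018802397536965027))
```

```bash
python3 - <<'E'
from h import *
a={n:cv2.imread(f'pics/{n}0.png') for n in('scene','side')}
for n,p,lo,hi in(('scene',(400,297),(17,80,60),(24,124,255)),('side',(264,181),(15,90,60),(24,150,255))):
    hsv=cv2.cvtColor(a[n],cv2.COLOR_BGR2HSV)
    m=cv2.inRange(hsv,np.array(lo),np.array(hi)); m=cv2.morphologyEx(m,cv2.MORPH_OPEN,np.ones((3,3)))
    w=np.zeros_like(m);cv2.circle(w,p,50,255,-1);m&=w
    c=max(cv2.findContours(m,0,cv2.CHAIN_APPROX_NONE)[0],key=cv2.contourArea)[:,0]
    print(n,cv2.boundingRect(c),cv2.contourArea(c))
    o=a[n].copy();cv2.drawContours(o,[c[:,None]],-1,(255,0,0),1);
    # upper contour = rim outer: points above bbox row of widest part
    x,y,ww,hh=cv2.boundingRect(c)
    ymid=y+hh*0.42
    t=c[c[:,1]<ymid]; P=plane(n,t,.045); print('rim',circ(P))
    f=lambda v:np.hypot(P[:,0]-v[0],P[:,1]-v[1])-.0755
    r=least_squares(f,P[:,:2].mean(0)+[0,0],loss='soft_l1',f_scale=.002);print('fixed r',r.x,np.abs(f(r.x)).mean())
    b=r.x
    for z,rr,col in((.045,.075,(0,255,0)),(0,.07,(0,0,255)),(.045,.067,(0,255,255))):
        th=np.linspace(0,2*np.pi,60); q=proj(n,np.c_[b[0]+rr*np.cos(th),b[1]+rr*np.sin(th),0*th+z])
        cv2.polylines(o,[np.round(q).astype(int)[:,None]],True,col,1)
    cv2.imwrite(f'pics/bowl_{n}.png',cv2.resize(o[p[1]-60:p[1]+60,p[0]-70:p[0]+70],None,fx=4,fy=4,interpolation=0))
# peg
for t,z in (((289.6,327),.043),((243.6,337.4),.043)): print(plane('side',[t],z))
E
python3 - <<'E'
import cv2,numpy as np
a=cv2.imread('pics/bowl_scene.png');b=cv2.imread('pics/bowl_side.png')
cv2.imwrite('pics/bowls.png',cv2.resize(np.hstack([a,b]),(800,343)))
E
```

```text
scene (370, 270, 60, 51) 2356.5
rim (array([0.46350929, 0.34245768, 0.07350379]), np.float64(0.0012420157885552406))
fixed r [0.46563011 0.3437661 ] 0.0014891442874264932
side (239, 164, 49, 35) 1314.0
rim (array([0.46114133, 0.34327479, 0.0733942 ]), np.float64(0.0016318410030397455))
fixed r [0.46091977 0.34064702] 0.0019109086085796595
[[ 0.47673325 -0.28139866  0.043     ]]
[[ 0.38371025 -0.29823772  0.043     ]]
```

View pics/bowls.png

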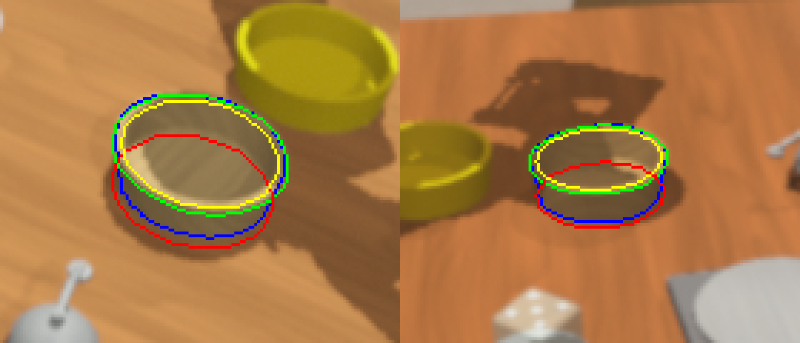

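```bash
cat >> h.py <<'E'
def rel(tp,tR):
    "offset cm & rotvec deg from measured pose to target"
    o=get_obs();r=R.from_quat(o['tool_rot']);p=o['position']
    return np.round(r.inv().apply(np.asarray(tp)-p)*100,2),np.round((r.inv()*tR).as_rotvec(degrees=True),2)
def down(yaw): # tool x at yaw (deg), z down
    c,s=np.cos(np.radians(yaw)),np.sin(np.radians(yaw))
    return R.from_matrix(np.array([[c,s,0],[s,-c,0],[0,0,-1]]).T)
E
python3 - <<'E'
from h import *
print('bell',tri((349,355),(343,176)),'lever',plane('scene',[(358,332)],.05),plane('side',[(328,171)],.05))
print('die',tri((312,228),(243,230)))
print('yellow',tri((440,253),(202,176)))
print('peg tail', tri((160+40/3,170+92/3),(243.6,337.4)))
print('box',tri((134,243),(420,340)))
o=get_obs();r=R.from_quat(o['tool_rot']);print(r.as_matrix().round(3))
b=np.array([.4632,.3425]);u=np.array([np.cos(np.radians(67)),np.sin(np.radians(67))])
tR=down(67)*R.from_rotvec([0,-6,0],degrees=True)
print(tR.as_matrix().round(3))
p=b+u*.0685
for z in(.13,.022): print(p,rel([*p,z],tR))
E
```

```text
bell (array([0.70876518, 0.33398586, 0.03126635]), np.float64(0.0037981002807963757)) lever [[0.6527939  0.32614119 0.05      ]] [[0.66268729 0.33616242 0.05      ]]
die (array([0.3923206 , 0.03930241, 0.06096931]), np.float64(0.00030686242622593983))
yellow (array([0.26915623, 0.37359229, 0.04300391]), np.float64(0.006340249988373543))
peg tail (array([ 0.44628029, -0.37757509,  0.07268034]), np.float64(0.14368483283625802))
box (array([ 0.72354179, -0.34153428,  0.04243379]), np.float64(0.003034588056033208))
[[ 0.391  0.92  -0.001]
 [ 0.92  -0.391 -0.001]
 [-0.002 -0.    -1.   ]]
[[ 0.389  0.921 -0.041]
 [ 0.915 -0.391 -0.096]
 [-0.105  0.    -0.995]]
[0.48996508 0.40555458] (array([-5.94, 29.25,  9.18]), array([-0.02, -5.91, -0.02]))
[0.48996508 0.40555458] (array([-5.93, 29.25, 19.98]), array([-0.02, -5.91, -0.02]))
```

Call:
drive_tool:
  plan:
    - {"offset": [-0.8,4.0,1.2],"delta_rot": [0,-1,0],"jaw": 4.5}
    - {"offset": [-1.6,7.8,2.4],"delta_rot": [0,-2,0],"jaw": 4.5}
    - {"offset": [-2.4,11.5,3.6],"delta_rot": [0,-3,0],"jaw": 4.5}
    - {"offset": [-3.2,15.5,4.8],"delta_rot": [0,-4,0],"jaw": 4.5}
    - {"offset": [-4.0,19.5,6.0],"delta_rot": [0,-5,0],"jaw": 4.5}
    - {"offset": [-4.8,23.4,7.3],"delta_rot": [0,-6,0],"jaw": 4.5}
    - {"offset": [-5.6,27.0,8.5],"delta_rot": [0,-6,0],"jaw": 4.5}
    - {"offset": [-5.9,29.2,9.2],"delta_rot": [0,-6,0],"jaw": 4.5}
  squeeze: 15

```text
time: 0.82
position: [0.4929, 0.4035, 0.1286]
tool_rot: [0.834, 0.55, -0.045, 0.03]
ft_force: [0.5, -0.1, -0.9]
grip_width: 0.0476
```

```bash
cat > t.py <<'E'
from h import *
b=np.array([.4632,.3425]);u=np.array([np.cos(np.radians(67)),np.sin(np.radians(67))])
tR=down(67)*R.from_rotvec([0,-6,0],degrees=True)
p=b+u*.0685
print(rel([*p,.022],tR))
o=get_obs()
cv2.imwrite('pics/w1.png',camera('wrist')[:,:,::-1]);cv2.imwrite('pics/s1.png',camera('side')[:,:,::-1])
# project expected rim in wrist
c=calibration('wrist');M=np.array(c['tool_from_camera']);K=np.array(c['K'])
def wproj(P):
    q=(np.atleast_2d(P)-o['position'])@R.from_quat(o['tool_rot']).as_matrix()
    q=(q-M[:3,3])@M[:3,:3]; th=np.arctan2(np.hypot(q[:,0],q[:,1]),q[:,2]);ph=np.arctan2(q[:,1],q[:,0])
    return np.c_[K[0,2]+K[0,0]*th*np.cos(ph),K[1,2]+K[0,0]*th*np.sin(ph)]
im=cv2.imread('pics/w1.png');t=np.linspace(0,2*np.pi,90)
for r in(.075,.067):
  cv2.polylines(im,[np.round(wproj(np.c_[b[0]+r*np.cos(t),b[1]+r*np.sin(t),0*t+.045])).astype(int)[:,None]],True,(0,255,0),1)
cv2.imwrite('pics/w1o.png',im)
E
python3 t.py
```

```text
(array([ 1.22, -0.36, 10.59]), array([-0.01,  0.13, -0.17]))
```

View pics/w1o.png

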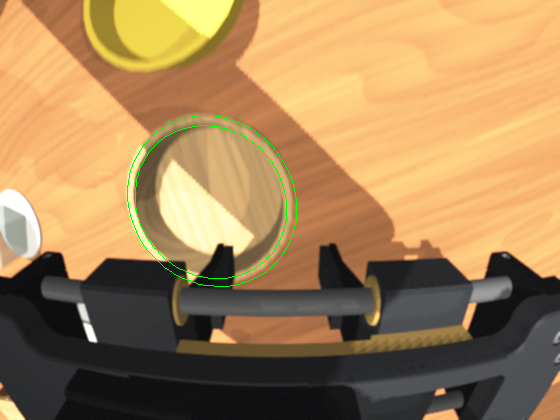

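The wrist view overlays the predicted rim circle, centred at (212,200), onto the wooden bowl within a few pixels. The yellow bowl is at (160,30), well clear. Descending now.

Call:
drive_tool:
  plan:
    - {"offset": [1.2,-0.3,2],"delta_rot": [0,0,0],"jaw": 4.5}
    - {"offset": [1.2,-0.3,4.5],"delta_rot": [0,0,0],"jaw": 4.5}
    - {"offset": [1.2,-0.3,7],"delta_rot": [0,0,0],"jaw": 4.5}
    - {"offset": [1.2,-0.3,9],"delta_rot": [0,0,0],"jaw": 4.5}
    - {"offset": [1.2,-0.3,10.5],"delta_rot": [0,0,0],"jaw": 4.5}
    - {"offset": [1.2,-0.3,10.5],"delta_rot": [0,0,0],"jaw": 2.5}
    - {"offset": [1.2,-0.3,10.5],"delta_rot": [0,0,0],"jaw": 0.3}
    - {"offset": [1.2,-0.3,10.5],"delta_rot": [0,0,0],"jaw": 0.3}
  squeeze: 20

```text
time: 1.58
position: [0.4879, 0.4097, 0.0259]
tool_rot: [0.833, 0.551, -0.043, 0.029]
ft_force: [0.5, 0.3, 0.6]
grip_width: 0.0321
```

Call:
drive_tool:
  plan:
    - {"offset": [0,0,0],"delta_rot": [0,0,0],"jaw": 0.3}
    - {"offset": [0,0,0],"delta_rot": [0,0,0],"jaw": 0.3}
    - {"offset": [0,0,0],"delta_rot": [0,0,0],"jaw": 0.3}
    - {"offset": [0,0,0],"delta_rot": [0,0,0],"jaw": 0.3}
    - {"offset": [0,0,-0.5],"delta_rot": [0,0,0],"jaw": 0.3}
    - {"offset": [0,0,-1.5],"delta_rot": [0,0,0],"jaw": 0.3}
    - {"offset": [0,0,-2.5],"delta_rot": [0,0,0],"jaw": 0.3}
    - {"offset": [0,0,-3],"delta_rot": [0,0,0],"jaw": 0.3}

```text
time: 2.25
position: [0.4901, 0.4127, 0.0566]
tool_rot: [0.833, 0.551, -0.042, 0.029]
ft_force: [0.5, -0.4, -0.7]
grip_width: 0.0095
```

```bash
python3 - <<'E'
from h import *
cv2.imwrite('pics/w2.png',camera('wrist')[:,:,::-1]);cv2.imwrite('pics/s2.png',camera('side')[:,:,::-1])
u=np.array([np.cos(np.radians(67)),np.sin(np.radians(67))])
tR=down(67)*R.from_rotvec([0,-6,0],degrees=True)
o=get_obs();print(o['position'],o['grip_width'],o['ft_force'],R.from_quat(o['tool_rot']).as_matrix().round(3)[:,2])
p=np.array([.6163,.0617])+u*.0685
for z in(.135,.065): print(p,rel([*p,z],tR))
E
```

```text
[0.49018693 0.41267339 0.05649073] 0.009382932425558562 [ 0.86235551  0.27581483 -2.06611123] [-0.037 -0.094 -0.995]
[0.64306508 0.12475458] (array([-21.21,  25.34,  -5.68]), array([ 0.13, -0.2 , -0.02]))
[0.64306508 0.12475458] (array([-20.5 ,  25.33,   1.29]), array([ 0.13, -0.2 , -0.02]))
```

View pics/w2.png

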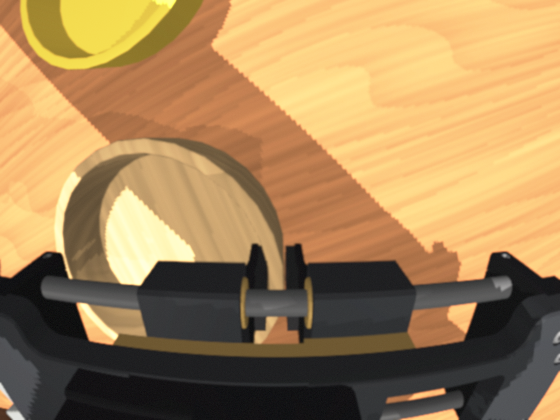

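View pics/s2.png

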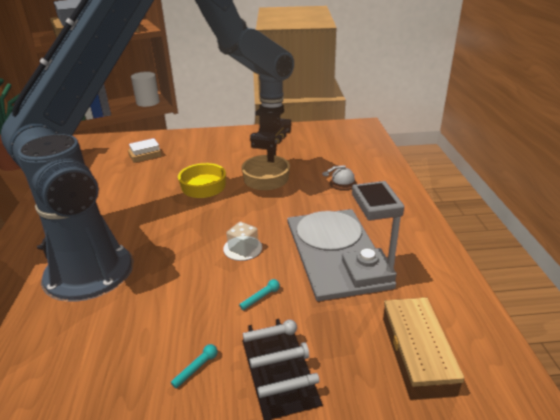

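The bowl is gripped and lifted: opening 9.4 mm and a load of about 2 N, with its rim visible at (165,240) in the wrist view. Carrying it to the pan.

Call:
drive_tool:
  plan:
    - {"offset": [0,0,-2],"delta_rot": [0,0,0],"jaw": 0.3}
    - {"offset": [-0.5,0.5,-5],"delta_rot": [0,0,0],"jaw": 0.3}
    - {"offset": [-2,2.4,-6.5],"delta_rot": [0,0,0],"jaw": 0.3}
    - {"offset": [-4,4.8,-7],"delta_rot": [0,0,0],"jaw": 0.3}
    - {"offset": [-6.2,7.4,-7],"delta_rot": [0,0,0],"jaw": 0.3}
    - {"offset": [-8.4,10,-7],"delta_rot": [0,0,0],"jaw": 0.3}
    - {"offset": [-10.6,12.6,-6.9],"delta_rot": [0,0,0],"jaw": 0.3}
    - {"offset": [-12.8,15.2,-6.8],"delta_rot": [0,0,0],"jaw": 0.3}

```text
time: 3.02
position: [0.5821, 0.2403, 0.1358]
tool_rot: [0.833, 0.551, -0.044, 0.029]
ft_force: [0.8, 0.5, -2.2]
grip_width: 0.0097
```

Call:
drive_tool:
  plan:
    - {"offset": [-2.0,2.4,0.2],"delta_rot": [0,0,0],"jaw": 0.3}
    - {"offset": [-4.0,4.8,0.4],"delta_rot": [0,0,0],"jaw": 0.3}
    - {"offset": [-5.8,7,0.7],"delta_rot": [0,0,0],"jaw": 0.3}
    - {"offset": [-7.2,8.7,0.9],"delta_rot": [0,0,0],"jaw": 0.3}
    - {"offset": [-8.1,9.8,1.1],"delta_rot": [0,0,0],"jaw": 0.3}
    - {"offset": [-8.4,10.1,1.1],"delta_rot": [0,0,0],"jaw": 0.3}
    - {"offset": [-8.4,10.1,1.1],"delta_rot": [0,0,0],"jaw": 0.3}
    - {"offset": [-8.4,10.1,1.1],"delta_rot": [0,0,0],"jaw": 0.3}

```text
time: 3.68
position: [0.6408, 0.1252, 0.1333]
tool_rot: [0.833, 0.551, -0.044, 0.028]
ft_force: [0.2, 0.5, -1.9]
grip_width: 0.0095
```

```bash
cat > bw.py <<'E'
from h import *
import sys
n=sys.argv[1]
cv2.imwrite(f'pics/a{n}.png',camera('scene')[:,:,::-1]);cv2.imwrite(f'pics/b{n}.png',camera('side')[:,:,::-1])
a=cv2.imread(f'pics/a{n}.png')[200:330,190:350];b=cv2.imread(f'pics/b{n}.png')[130:260,250:410]
cv2.imwrite(f'pics/ab{n}.png',cv2.resize(np.hstack([a,b]),None,fx=2.5,fy=2.5,interpolation=cv2.INTER_CUBIC))
u=np.array([np.cos(np.radians(67)),np.sin(np.radians(67))])
tR=down(67)*R.from_rotvec([0,-6,0],degrees=True)
o=get_obs();print(o['position'],o['grip_width'],o['ft_force'])
p=np.array([.6163,.0617])+u*.0685
print(p,rel([*p,.0585],tR))
E
python3 bw.py 3
```

```text
[0.64064636 0.1257864  0.13344374] 0.00969334545814224 [ 0.84715683 -0.37752304 -1.66463533]
[0.64306508 0.12475458] (array([0.78, 0.27, 7.45]), array([-0.06, -0.01,  0.08]))
```

View pics/ab3.png

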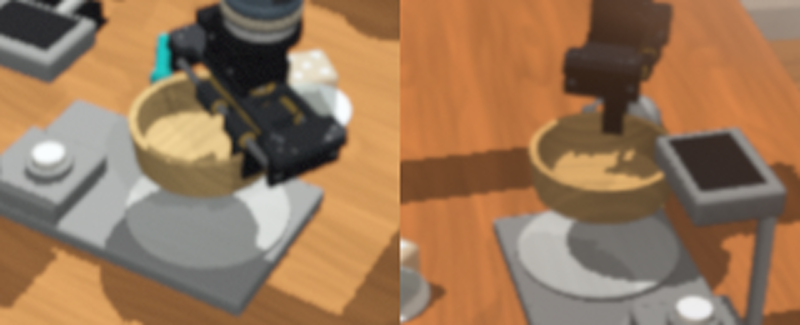

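The bowl hangs level over the pan, and both views agree. Lowering it.

Call:
drive_tool:
  plan:
    - {"offset": [0.3,0.3,1.5],"delta_rot": [0,0,0],"jaw": 0.3}
    - {"offset": [0.5,0.3,3.0],"delta_rot": [0,0,0],"jaw": 0.3}
    - {"offset": [0.6,0.3,4.5],"delta_rot": [0,0,0],"jaw": 0.3}
    - {"offset": [0.7,0.3,5.8],"delta_rot": [0,0,0],"jaw": 0.3}
    - {"offset": [0.8,0.3,6.8],"delta_rot": [0,0,0],"jaw": 0.3}
    - {"offset": [0.8,0.3,7.2],"delta_rot": [0,0,0],"jaw": 0.3}
    - {"offset": [0.8,0.3,7.4],"delta_rot": [0,0,0],"jaw": 0.3}
    - {"offset": [0.8,0.3,7.4],"delta_rot": [0,0,0],"jaw": 0.3}

```text
time: 4.45
position: [0.6444, 0.1233, 0.0587]
tool_rot: [0.833, 0.551, -0.044, 0.029]
ft_force: [0.9, 0.5, -1.3]
grip_width: 0.0099
```

Call:
drive_tool:
  plan:
    - {"offset": [0,0,0.05],"delta_rot": [0,0,0],"jaw": 0.3}
    - {"offset": [0,0,0.1],"delta_rot": [0,0,0],"jaw": 0.3}
    - {"offset": [0,0,0.15],"delta_rot": [0,0,0],"jaw": 0.3}
    - {"offset": [0,0,0.2],"delta_rot": [0,0,0],"jaw": 0.3}
    - {"offset": [0,0,0.2],"delta_rot": [0,0,0],"jaw": 0.3}
    - {"offset": [0,0,0.2],"delta_rot": [0,0,0],"jaw": 0.3}
    - {"offset": [0,0,0.2],"delta_rot": [0,0,0],"jaw": 0.3}
    - {"offset": [0,0,0.2],"delta_rot": [0,0,0],"jaw": 0.3}

```text
time: 5.12
position: [0.6446, 0.123, 0.0573]
tool_rot: [0.833, 0.551, -0.043, 0.029]
ft_force: [0.4, 0.3, -1.3]
grip_width: 0.0093
```

```bash
python3 bw.py 4
```

```text
[0.64454032 0.12301883 0.0572504 ] 0.009487625109494975 [ 1.01280031  0.22749487 -1.73389728]
[0.64306508 0.12475458] (array([ 0.09, -0.2 , -0.14]), array([ 0.02, -0.01, -0.02]))
```

View pics/ab4.png

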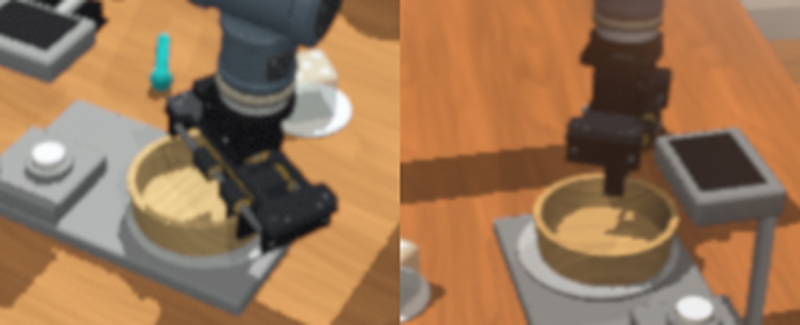

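It's still hanging: the load reads −1.7 N. Lowering slowly a few mm more to find contact.

Call:
drive_tool:
  plan:
    - {"offset": [0,0,0.05],"delta_rot": [0,0,0],"jaw": 0.3}
    - {"offset": [0,0,0.1],"delta_rot": [0,0,0],"jaw": 0.3}
    - {"offset": [0,0,0.15],"delta_rot": [0,0,0],"jaw": 0.3}
    - {"offset": [0,0,0.2],"delta_rot": [0,0,0],"jaw": 0.3}
    - {"offset": [0,0,0.25],"delta_rot": [0,0,0],"jaw": 0.3}
    - {"offset": [0,0,0.25],"delta_rot": [0,0,0],"jaw": 0.3}
    - {"offset": [0,0,0.25],"delta_rot": [0,0,0],"jaw": 0.3}
    - {"offset": [0,0,0.25],"delta_rot": [0,0,0],"jaw": 0.3}

```text
time: 5.88
position: [0.6445, 0.123, 0.0559]
tool_rot: [0.833, 0.551, -0.043, 0.029]
ft_force: [-2.2, 0.9, 5.8]
grip_width: 0.0092
```

Contact: +5.8 N. Releasing with a modest opening, then straight up.

Call:
drive_tool:
  plan:
    - {"offset": [0,0,-0.1],"delta_rot": [0,0,0],"jaw": 0.3}
    - {"offset": [0,0,-0.1],"delta_rot": [0,0,0],"jaw": 2}
    - {"offset": [0,0,-0.1],"delta_rot": [0,0,0],"jaw": 3.5}
    - {"offset": [0,0,-0.1],"delta_rot": [0,0,0],"jaw": 3.5}
    - {"offset": [0,0,-0.1],"delta_rot": [0,0,0],"jaw": 3.5}
    - {"offset": [0,0,-0.1],"delta_rot": [0,0,0],"jaw": 3.5}
    - {"offset": [0,0,-0.1],"delta_rot": [0,0,0],"jaw": 3.5}
    - {"offset": [0,0,-0.1],"delta_rot": [0,0,0],"jaw": 3.5}

```text
time: 6.55
position: [0.6443, 0.1228, 0.0555]
tool_rot: [0.833, 0.551, -0.044, 0.029]
ft_force: [0.5, -0.5, 0.1]
grip_width: 0.0345
```

Call:
drive_tool:
  plan:
    - {"offset": [0,0,-1.5],"delta_rot": [0,0,0],"jaw": 3.5}
    - {"offset": [0,0,-4],"delta_rot": [0,0,0],"jaw": 3.5}
    - {"offset": [0,0,-7],"delta_rot": [0,0,0],"jaw": 3.5}
    - {"offset": [0,0,-10],"delta_rot": [0,0,0],"jaw": 3.5}
    - {"offset": [0,0,-13],"delta_rot": [0,0,0],"jaw": 3.5}
    - {"offset": [0,0,-15],"delta_rot": [0,0,0],"jaw": 2}
    - {"offset": [0,0,-15],"delta_rot": [0,0,0],"jaw": 0}
    - {"offset": [0,0,-15],"delta_rot": [0,0,0],"jaw": 0}

```text
time: 7.22
position: [0.6511, 0.1375, 0.2062]
tool_rot: [0.833, 0.551, -0.042, 0.03]
ft_force: [-0.6, -0.1, -0.3]
grip_width: 0.0223
```

```bash
python3 bw.py 5
```

```text
[0.64929547 0.13711396 0.20336004] 0.014627898109215607 [ 0.88543933  0.82198747 -0.95724945]
[0.64306508 0.12475458] (array([ 0.16, -0.05, 14.55]), array([-0.15,  0.08, -0.01]))
```

View pics/ab5.png

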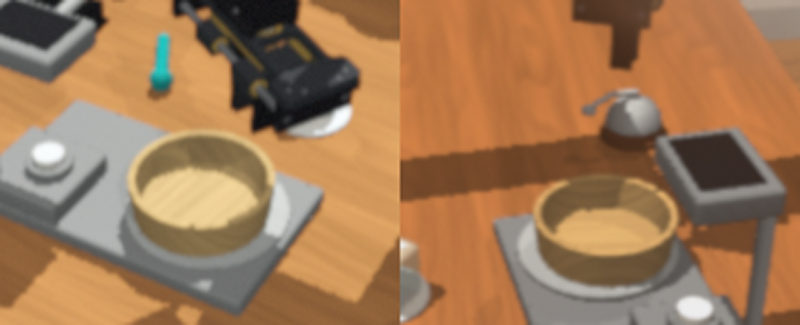

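```bash
python3 - <<'E'
from h import *
for n,f,p,lo,hi in(('scene','pics/a5.png',(270,275),(15,90,60),(26,255,255)),('side','pics/b5.png',(492-250+250,0),(14,100,60),(26,255,255))):
    if n=='side': p=(250+605/2.5,130+230/2.5); p=tuple(map(int,p))
    im=cv2.imread(f);hsv=cv2.cvtColor(im,cv2.COLOR_BGR2HSV)
    print(hsv[p[1],p[0]],hsv[p[1]-50,p[0]-20])
    # rim points read by eye from crop (2.5x) : outer rim
    if n=='scene': c=np.array([(127,190),(130,165),(145,147),(175,134),(205,131),(235,138),(258,152),(271,172),(274,195)])/2.5+[190,200]
    else: c=(np.array([(533,212),(537,198),(552,185),(580,177),(610,174),(640,178),(662,190),(675,205),(679,220)])-[400,0])/2.5+[250,130]
    P=plane(n,c,.075);print(circ(P))
    g=lambda v:np.hypot(P[:,0]-v[0],P[:,1]-v[1])-.0755
    r=least_squares(g,P[:,:2].mean(0));print(r.x,np.abs(g(r.x)).mean())
E
```

```text
[ 20  95 235] [ 15 139 200]
(array([0.62639791, 0.06084143, 0.07409607]), np.float64(0.0012301265658060281))
[0.6276591  0.06205634] 0.0015217313507249228
[ 14 148 148] [ 15  40 140]
(array([0.6243462 , 0.05823752, 0.07515843]), np.float64(0.0008729593785227305))
[0.62439221 0.05777333] 0.0009312011059010321
```

```bash
python3 - <<'E'
from h import *
C={}
for k,a,b in(('FL',(478,323),(383,147)),('RL',(376,463),(578,121)),('FR',(185,212),(470,383))):
    C[k],e=tri(np.array(a)/3+[160,170],np.array(b)/3+[160,170]);print(k,C[k],e)
print(np.linalg.norm(C['FL']-C['FR']),np.linalg.norm(C['FL']-C['RL']))
x=(C['RL']-C['FL'])[:2];y=(C['FL']-C['FR'])[:2];yaw=np.degrees(np.arctan2(y[1],y[0]))-90;print('yaw',yaw,np.degrees(np.arctan2(x[1],x[0])))
t=np.radians(7.);ex=np.array([np.cos(t),np.sin(t)]);ey=np.array([-ex[1],ex[0]])
for k,s in(('FL',(-.095,.16)),('RL',(.095,.16)),('FR',(-.095,-.16))):
    c=C[k][:2]-s[0]*ex-s[1]*ey;print('centre',c,'pan',c+.07*ey,'key',c+.045*ex-.095*ey)
E
```

```text
FL [0.51575436 0.14188862 0.01474745] 0.001047129849516327
RL [0.70352131 0.1621463  0.01511701] 0.00199349313431307
FR [ 0.54712986 -0.17393655  0.01463119] 0.004064506989679997
0.3173798624974519 0.1888569229378084
yaw 5.673405933727096 6.157670774307922
centre [ 0.62954534 -0.00534117] pan [0.62101449 0.06413706] key [ 0.68578751 -0.09414894]
centre [ 0.62872853 -0.00823867] pan [0.62019767 0.06123956] key [ 0.68497069 -0.09704644]
centre [ 0.62192265 -0.00355158] pan [0.6133918  0.06592665] key [ 0.67816482 -0.09235934]
```

The bowl stands upright and released at about (0.6255, 0.060), roughly 8 mm from the pan centre, which is inside the 20 mm limit. The scale yaw is about 6°. Next is the tare approach.

```bash
cat > key.py <<'E'
from h import *
t=np.radians(6.);ex=np.array([np.cos(t),np.sin(t),0]);ey=np.array([-ex[1],ex[0],0]);ez=np.array([0,0,1.])
a=np.radians(40)
zt=np.sin(a)*ex-np.cos(a)*ez
tRk=R.from_matrix(np.c_[ey,np.cross(zt,ey),zt])
key=np.array([.6815,-.095,.069])
def kp(dx,dz,dy=-.003): return key+(dx+.006)*ex+dy*ey+(dz+.006)*ez
E
python3 - <<'E'
from key import *
print(rel(kp(-.13,.10),tRk),kp(-.13,.1))
E
```

```text
(array([-25.93,   1.35,   5.61]), array([-40.78,  15.81, -25.77])) [ 0.55849287 -0.1109451   0.175     ]
```

Call:
drive_tool:
  plan:
    - {"offset": [-3,0.2,0],"delta_rot": [-5.1,2,-3.2],"jaw": 0}
    - {"offset": [-6.5,0.3,0],"delta_rot": [-10.2,4,-6.4],"jaw": 0}
    - {"offset": [-10,0.5,0.3],"delta_rot": [-15.3,5.9,-9.7],"jaw": 0}
    - {"offset": [-13.5,0.7,1],"delta_rot": [-20.4,7.9,-12.9],"jaw": 0}
    - {"offset": [-17,0.9,2],"delta_rot": [-25.5,9.9,-16.1],"jaw": 0}
    - {"offset": [-20.5,1.1,3.5],"delta_rot": [-30.6,11.9,-19.3],"jaw": 0}
    - {"offset": [-23.5,1.2,4.8],"delta_rot": [-35.7,13.8,-22.5],"jaw": 0}
    - {"offset": [-25.9,1.35,5.6],"delta_rot": [-40.8,15.8,-25.8],"jaw": 0}

```text
time: 7.98
position: [0.5847, -0.0312, 0.1907]
tool_rot: [0.698, 0.675, 0.183, 0.153]
ft_force: [0.9, -0.3, -0.4]
grip_width: 0.0005
```

```bash
python3 - <<'E'
from key import *
print(rel(kp(-.13,.10),tRk),rel(kp(0,.03),tRk),rel(kp(0,.0),tRk))
for n in('scene','side','wrist'): cv2.imwrite(f'pics/k_{n}.png',camera(n)[:,:,::-1])
a=cv2.imread('pics/k_scene.png')[120:340,130:350];b=cv2.imread('pics/k_side.png')[130:350,250:470]
cv2.imwrite('pics/k1.png',cv2.resize(np.hstack([a,b]),None,fx=1.8,fy=1.8))
E
```

```text
(array([-8.1 , -2.72, -0.09]), array([-12.31,   1.68,  -7.58])) (array([-6.81,  5.46, 12.13]), array([-12.31,   1.68,  -7.58])) (array([-6.96,  4.07, 14.79]), array([-12.31,   1.68,  -7.58]))
```

View pics/k1.png

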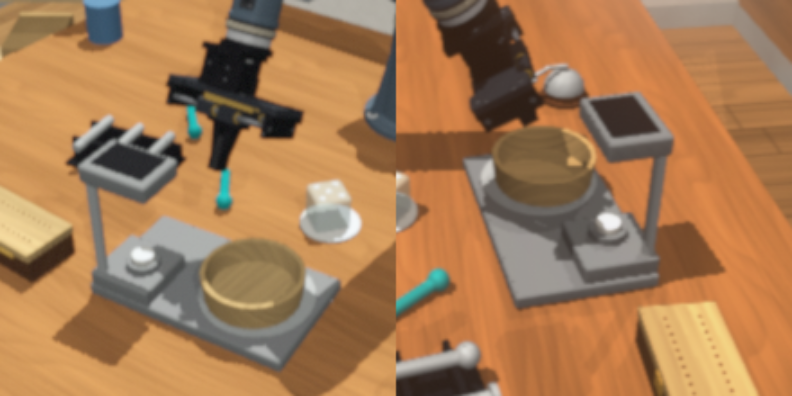

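View pics/k_wrist.png

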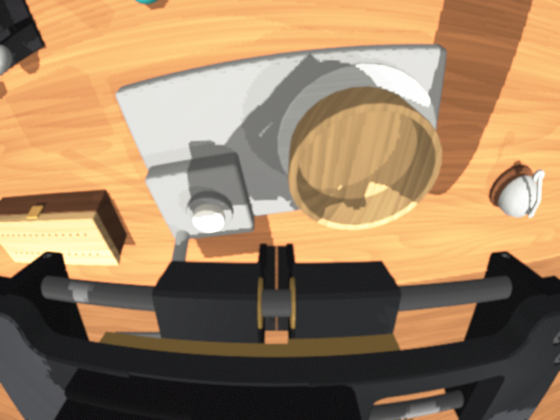

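The key is at (209,217) in the wrist view, the fingers are shut and the way is clear. I'll cast a ray to the key from this view as a cross-check.

```bash
cat >> h.py <<'E'
def wray(px,o):
    c=calibration('wrist');M=np.array(c['tool_from_camera']);K=np.array(c['K'])
    d=(np.atleast_2d(np.asarray(px,float))-[K[0,2],K[1,2]]);r=np.hypot(d[:,0],d[:,1]);th=r/K[0,0]
    v=np.c_[d/np.maximum(r,1e-9)[:,None]*np.sin(th)[:,None],np.cos(th)]
    Q=R.from_quat(o['tool_rot']).as_matrix()
    return o['position']+Q@M[:3,3],v@M[:3,:3].T@Q.T
def wplane(px,z,o):
    p,d=wray(px,o);return p+d*((z-p[2])/d[:,2])[:,None]
E
python3 - <<'E'
from h import *
im=cv2.imread('pics/k_wrist.png');o=get_obs()
g=cv2.cvtColor(im,cv2.COLOR_BGR2GRAY);m=(g>225).astype(np.uint8);s=im.std(2)
w=np.zeros_like(m);w[195:245,185:240]=1;m&=w
ys,xs=np.nonzero(m);print(len(xs),xs.mean(),ys.mean(),xs.min(),xs.max(),ys.min(),ys.max())
print(wplane([(209,214),(xs.mean(),ys.mean()),(209,217)],.069,o))
for r in range(190,242,4): print(r,g[r,185:240:5])
E
```

```text
872 210.89564220183487 221.5045871559633 185 239 207 232
[[ 0.66859634 -0.094353    0.069     ]
 [ 0.67977402 -0.09428845  0.069     ]
 [ 0.67294472 -0.09510619  0.069     ]]
190 [222 124 118 116 107 107 119 132 133 132 133]
194 [218 156  98  85  88  86  86  90 129 133 133]
198 [217 155  92 111 121 119  99  84  81 132 133]
202 [217 104 122 118 124 132 134 133  92  94 134]
206 [213 124 121 153 157 152 146 135 133  83 222]
210 [211 196 155 176 197 187 156 145 202 179 227]
214 [224 218 208 234 236 236 255 238 215 225 228]
218 [227 226 255 255 255 255 255 255 210 222 227]
222 [227 225 255 255 255 255 255 255 222 225 227]
226 [226 226 254 255 255 255 255 255 223 227 226]
230 [207 226 225 251 255 255 255 226 185 164 156]
234 [151 187 188 135 134 134 132 130 126 124 123]
238 [141 158 137 125 125 125 126 127 127 127 128]
```

The wrist ray puts the key at (0.680, −0.094), which agrees. Continuing to the pre-approach pose.

Call:
drive_tool:
  plan:
    - {"offset": [-2.5,-0.8,0],"delta_rot": [-5,0.7,-3],"jaw": 0}
    - {"offset": [-5.5,-1.8,0],"delta_rot": [-10,1.4,-6],"jaw": 0}
    - {"offset": [-8.1,-2.7,-0.1],"delta_rot": [-12.3,1.7,-7.6],"jaw": 0}
    - {"offset": [-8.1,-2.7,-0.1],"delta_rot": [-12.3,1.7,-7.6],"jaw": 0}
    - {"offset": [-8.1,-2.7,-0.1],"delta_rot": [-12.3,1.7,-7.6],"jaw": 0}
    - {"offset": [-8.1,-2.7,-0.1],"delta_rot": [-12.3,1.7,-7.6],"jaw": 0}
    - {"offset": [-8.1,-2.7,-0.1],"delta_rot": [-12.3,1.7,-7.6],"jaw": 0}
    - {"offset": [-8.1,-2.7,-0.1],"delta_rot": [-12.3,1.7,-7.6],"jaw": 0}

```text
time: 8.8
position: [0.5975, -0.0851, 0.2379]
tool_rot: [0.644, 0.7, 0.226, 0.212]
ft_force: [0.4, 1.0, -0.5]
grip_width: 0.0006
```

```bash
python3 - <<'E'
from key import *
print(get_obs()['position'],rel(kp(-.13,.10),tRk),rel(kp(-.1,.03),tRk),rel(kp(0,.03),tRk),rel(kp(0,.0),tRk))
E
```

```text
[ 0.59752904 -0.08510293  0.23789926] (array([-2.22, -7.03,  2.68]), array([-3.88,  1.12, -0.85])) (array([-2.11, -8.73, 10.1 ]), array([-3.88,  1.12, -0.85])) (array([-1.87, -0.66, 15.99]), array([-3.88,  1.12, -0.85])) (array([-1.85, -2.42, 18.41]), array([-3.88,  1.12, -0.85]))
```

```bash
python3 - <<'E'
from key import *
o=get_obs();print(o['q'].round(3),o['joint_velocities'].round(3),o['time'])
camera('side');o=get_obs();print(o['q'].round(3),o['position'],o['joint_velocities'].round(3))
E
```

```text
[-0.492  0.339  1.952  0.847  0.434 -2.853] [ 0.002 -0.006  0.003  0.012  0.006 -0.005] 8.8
[-0.492  0.339  1.952  0.848  0.434 -2.853] [ 0.59744045 -0.08516059  0.23778112] [-0.005  0.006  0.005  0.005 -0.006 -0.005]
```

Joint 6 hit its range limit because joint 5 is small at this tilt. I'll align the tilt with the arm's own azimuth (about −7°) instead, which keeps joint 6 near −90°.

```bash
sed -i 's/t=np.radians(6.)/t=np.radians(-7.)/' key.py; python3 - <<'E'
from key import *
for a in((-.09,.10),(-.09,.06)): print(kp(*a),rel(kp(*a),tRk))
E
```

```text
[ 0.59776052 -0.08774061  0.175     ] (array([-0.22, -3.69,  5.08]), array([-3.83, -6.89,  9.37]))
[ 0.59776052 -0.08774061  0.135     ] (array([-0.2 , -6.05,  8.31]), array([-3.83, -6.89,  9.37]))
```

Call:
drive_tool:
  plan:
    - {"offset": [0,0,0],"delta_rot": [-1,-1.7,2.3],"jaw": 0}
    - {"offset": [0,0,0],"delta_rot": [-2,-3.4,4.6],"jaw": 0}
    - {"offset": [0,-0.5,1],"delta_rot": [-3,-5,7],"jaw": 0}
    - {"offset": [-0.1,-1.5,2.5],"delta_rot": [-3.8,-6.9,9.4],"jaw": 0}
    - {"offset": [-0.2,-2.5,4],"delta_rot": [-3.8,-6.9,9.4],"jaw": 0}
    - {"offset": [-0.2,-3.7,5],"delta_rot": [-3.8,-6.9,9.4],"jaw": 0}
    - {"offset": [-0.2,-3.7,5.1],"delta_rot": [-3.8,-6.9,9.4],"jaw": 0}
    - {"offset": [-0.2,-3.7,5.1],"delta_rot": [-3.8,-6.9,9.4],"jaw": 0}

```text
time: 9.52
position: [0.6108, -0.0837, 0.1972]
tool_rot: [0.713, 0.624, 0.209, 0.244]
ft_force: [0.4, 0.1, 0.6]
grip_width: 0.0005
```

```bash
python3 - <<'E'
from key import *
o=get_obs();print(o['q'].round(3),o['joint_velocities'].round(2))
for a in((-.09,.10),(-.09,.06)): print(kp(*a),rel(kp(*a),tRk))
E
```

```text
[-0.394  0.427  1.994  1.078  0.172 -2.854] [-0.01 -0.02 -0.    0.   -0.   -0.  ]
[ 0.59776052 -0.08774061  0.175     ] (array([-0.57, -2.33,  1.02]), array([-2.55,  0.75, -0.34]))
[ 0.59776052 -0.08774061  0.135     ] (array([-0.54, -4.77,  4.19]), array([-2.55,  0.75, -0.34]))
```

```bash
cat > fk.py <<'E'
from h import *
def fk(q,p):
    a,h,e,l1,f,l2,L=p
    A=R.from_euler('z',q[0]);B=A*R.from_euler('y',q[1]);C=B*R.from_euler('y',q[2]);D=C*R.from_euler('z',q[3])*R.from_euler('y',q[4]);E=D*R.from_euler('z',q[5])
    return A.apply([a,0,h])+B.apply([e,0,l1])+C.apply([f,0,l2])+D.apply([0,0,L]),E
D=[([9.90507436e-01,  5.28455237e-01,  1.43389726e+00,  1.35996241e-05,1.18139636e+00, -1.78486514e-01],[0.24397857, 0.57461966, 0.22157996]),
([-0.492,0.339,1.952,0.848,0.434,-2.853],[0.59744,-0.08516,0.23778])]
E
python3 - <<'E'
from fk import *
o=get_obs();D.append((o['q'],o['position']));print(repr(D[-1]))
f=lambda p:np.r_[np.concatenate([(fk(q,p)[0]-x) for q,x in D])*1000,(p-[0,.3,0,.45,0,.45,.3])*.3]
r=least_squares(f,[0,.3,0,.45,0,.45,.3]);print(r.x.round(4),r.fun.round(2))
print(fk(o['q'],r.x)[1].as_quat(),o['tool_rot'])
E
```

```text
(array([-0.39363914,  0.42705888,  1.99421509,  1.0783011 ,  0.17176483,
       -2.85377046]), array([ 0.61076261, -0.08365165,  0.19723825]))
[-0.2459  0.805  -0.1928  0.8441  0.3995  0.817   0.7285] [ 9.283e+01 -6.085e+01 -0.000e+00  1.067e+01  1.991e+01 -0.000e+00
 -1.813e+01 -4.367e+01  0.000e+00 -7.000e-02  1.500e-01 -6.000e-02
  1.200e-01  1.200e-01  1.100e-01  1.300e-01]
[-0.62379633  0.71260091 -0.24381704  0.20888115] [0.71260091 0.62379633 0.20888115 0.24381704]
```

```bash
python3 - <<'E'
from key import *
print(rel([.54,-.06,.24],down(83)))
E
```

```text
(array([ 1.36, -3.21, -7.86]), array([37.45,  0.6 , -0.58]))
```

Call:
drive_tool:
  plan:
    - {"offset": [0.2,-0.5,-1.5],"delta_rot": [5,0,0],"jaw": 0}
    - {"offset": [0.4,-1,-3.5],"delta_rot": [10,0,0],"jaw": 0}
    - {"offset": [0.8,-2,-5.5],"delta_rot": [15,0,0],"jaw": 0}
    - {"offset": [1.2,-3.0,-7.9],"delta_rot": [20,0,0],"jaw": 0}
    - {"offset": [1.4,-3.2,-7.9],"delta_rot": [25,0,0],"jaw": 0}
    - {"offset": [1.4,-3.2,-7.9],"delta_rot": [31,0,0],"jaw": 0}
    - {"offset": [1.4,-3.2,-7.9],"delta_rot": [37.4,0.6,-0.6],"jaw": 0}
    - {"offset": [1.4,-3.2,-7.9],"delta_rot": [37.4,0.6,-0.6],"jaw": 0}

```text
time: 10.18
position: [0.5404, -0.0608, 0.2441]
tool_rot: [0.749, 0.662, -0.0, 0.002]
ft_force: [0.9, -0.2, -1.1]
grip_width: 0.0006
```

```bash
cat >> fk.py <<'E'
D.append(([-0.39363914,  0.42705888,  1.99421509,  1.0783011 ,  0.17176483,-2.85377046],[ 0.61076261, -0.08365165,  0.19723825]))
def fk(q,p):
    a,h,e,l1,f,l2,L,d1,d2=p
    A=R.from_euler('z',q[0]);B=A*R.from_euler('y',q[1]);C=B*R.from_euler('y',q[2]);F=C*R.from_euler('z',q[3]);D=F*R.from_euler('y',q[4]);E=D*R.from_euler('z',q[5]-np.pi/2)
    return A.apply([a,d1,h])+B.apply([e,0,l1])+C.apply([f,0,l2])+F.apply([0,d2,0])+D.apply([0,0,L]),E
E
python3 - <<'E'
from fk import *
o=get_obs();D.append((o['q'],o['position']));print(o['q'].tolist(),o['position'].tolist())
p0=np.array([0,.3,0,.45,0,.45,.3,.05,.05])
f=lambda p:np.r_[np.concatenate([(fk(q,p)[0]-x) for q,x in D])*1000,(p-p0)*.3]
r=least_squares(f,p0);print(r.x.round(4),r.fun.round(2))
print(fk(o['q'],r.x)[1].as_quat(),o['tool_rot'],fk(D[0][0],r.x)[1].as_quat())
E
```

```text
[-0.31622665673832195, 0.39149487755797124, 1.6131430930124717, -0.002740604802819605, 1.1345959145096305, -1.762246706958079] [0.5404111649147596, -0.060833593508869084, 0.24406716111647575]
[ 2.100e-03  2.710e-01 -1.000e-03  5.882e-01  1.132e-01  3.899e-01
  3.045e-01  1.113e-01 -3.000e-04] [ 0.01  0.01  0.02  0.   -0.03  0.04  0.    0.03 -0.02 -0.01  0.   -0.03
  0.   -0.01 -0.    0.04  0.03 -0.02  0.    0.02 -0.02]
[-9.98088865e-01  6.17712101e-02 -8.29528437e-04 -1.49902114e-03] [ 7.49434246e-01  6.62076563e-01 -4.73402829e-04  1.64653320e-03] [-9.79886055e-01  1.99554895e-01  4.05117652e-04 -9.99110636e-04]
```

```bash
cat >> fk.py <<'E'
PF=[ 2.100e-03, 2.710e-01, -1.000e-03, 5.882e-01, 1.132e-01, 3.899e-01,3.045e-01, 1.113e-01, -3.000e-04]
LO=np.array([-3.08,-.75,.22,-1.43,0,-2.85]);HI=np.array([3.08,2.2,2.44,4.57,2.65,2.85])
CR=R.from_quat([0,0,0,1])
o_=get_obs(); 
CR=fk(D[0][0],PF)[1].inv()*R.from_quat([8.33990694e-01,5.51777455e-01,-9.92939423e-04,4.20016500e-04])
def ik(pos,rot,q0):
    def f(q):
        x,E=fk(q,PF);return np.r_[(x-pos)*10,((E*CR).inv()*rot).as_rotvec()]
    r=least_squares(f,np.clip(q0,LO+1e-3,HI-1e-3),bounds=(LO,HI));return r.x,np.abs(r.fun).max()
def tilt(dir,a,flip=False):
    t=np.radians(dir);a=np.radians(a);ex=np.array([np.cos(t),np.sin(t),0]);ey=np.array([-ex[1],ex[0],0]);zt=np.sin(a)*ex-np.cos(a)*np.array([0,0,1.])
    X=-ey if flip else ey
    return R.from_matrix(np.c_[X,np.cross(zt,X),zt])
E
python3 - <<'E'
from fk import *
print(CR.as_rotvec(degrees=True))
o=get_obs();print((fk(o['q'],PF)[1]*CR).inv()*R.from_quat(o['tool_rot']).as_rotvec() if 0 else ((fk(o['q'],PF)[1]*CR).inv()*R.from_quat(o['tool_rot'])).as_rotvec())
key=np.array([.6815,-.095,.075])
for a in(35,38,40):
  for dir in(-17,-7,0,6):
    for flip in (0,1):
      for q0 in([-.3,.6,1.6,0,.3,-1.6 if not flip else 1.5],[-.3,.6,1.6,-1.2,.3,0],[-.3,.6,1.6,3.1,.3,1.5],[-.3,.6,1.6,1.2,.3,-2]):
        q,e=ik(key,tilt(dir,a,flip),np.array(q0))
        if e<.003: print(a,dir,flip,q.round(2),round(e,4))
E
```

```text
[-6.14178744e-09 -8.91613955e-09 -9.00000000e+01]
[-3.08262745e-11  1.67310529e-10 -4.80489011e-10]
35 -17 0 [-0.3   0.72  1.85  3.05  0.04  1.65] 0.0
35 -17 1 [-0.3   0.72  1.85  3.05  0.04 -1.49] 0.0
35 -17 1 [-0.3   0.72  1.85  3.05  0.04 -1.49] 0.0
35 -7 0 [-0.36  0.72  1.86  1.8   0.14  2.71] 0.0
35 -7 1 [-0.36  0.72  1.86  1.8   0.14 -0.43] 0.0
35 -7 1 [-0.36  0.72  1.86  1.8   0.14 -0.43] 0.0
35 -7 1 [-0.36  0.72  1.86  1.8   0.14 -0.43] 0.0
35 -7 1 [-0.36  0.72  1.86  1.8   0.14 -0.43] 0.0
35 0 0 [-0.4   0.72  1.85  1.58  0.23  2.79] 0.0
35 0 1 [-0.4   0.72  1.85  1.58  0.23 -0.35] 0.0
35 0 1 [-0.4   0.72  1.85  1.58  0.23 -0.35] 0.0
35 0 1 [-0.4   0.72  1.85  1.58  0.23 -0.35] 0.0
35 6 0 [-0.43  0.72  1.84  1.45  0.3   2.81] 0.0
35 6 1 [-0.43  0.72  1.84  1.45  0.3  -0.33] 0.0
35 6 1 [-0.43  0.72  1.84  1.45  0.3  -0.33] 0.0
35 6 1 [-0.43  0.72  1.84  1.45  0.3  -0.33] 0.0
38 -17 0 [-0.3   0.73  1.89  3.11  0.14  1.59] 0.0
38 -17 1 [-0.3   0.73  1.89  3.11  0.14 -1.55] 0.0
38 -17 1 [-0.3   0.73  1.89  3.11  0.14 -1.55] 0.0
38 -17 1 [-0.3   0.73  1.89  3.11  0.14 -1.55] 0.0
3
[... 735 characters left out ...]
56] 0.0
40 -17 1 [-0.3   0.74  1.91  3.12  0.21 -1.56] 0.0
40 -7 0 [-0.37  0.74  1.92  2.45  0.25  2.05] 0.0
40 -7 1 [-0.37  0.74  1.92  2.45  0.25 -1.09] 0.0
40 -7 1 [-0.37  0.74  1.92  2.45  0.25 -1.09] 0.0
40 -7 1 [-0.37  0.74  1.92  2.45  0.25 -1.09] 0.0
40 -7 1 [-0.37  0.74  1.92  2.45  0.25 -1.09] 0.0
40 0 0 [-0.42  0.74  1.91  2.11  0.31  2.25] 0.0
40 0 1 [-0.42  0.74  1.91  2.11  0.31 -0.89] 0.0
40 0 1 [-0.42  0.74  1.91  2.11  0.31 -0.89] 0.0
40 0 1 [-0.42  0.74  1.91  2.11  0.31 -0.89] 0.0
40 6 0 [-0.46  0.74  1.9   1.88  0.37  2.37] 0.0
40 6 1 [-0.46  0.74  1.9   1.88  0.37 -0.77] 0.0
40 6 1 [-0.46  0.74  1.9   1.88  0.37 -0.77] 0.0
40 6 1 [-0.46  0.74  1.9   1.88  0.37 -0.77] 0.0
```

```bash
python3 - <<'E'
from h import *
for n in('scene','side'): cv2.imwrite(f'pics/g_{n}.png',camera(n)[:,:,::-1])
a=cv2.imread('pics/g_scene.png')[60:260,150:350];b=cv2.imread('pics/g_side.png')[80:280,220:420]
cv2.imwrite('pics/g1.png',cv2.resize(np.hstack([a,b]),None,fx=2,fy=2,interpolation=cv2.INTER_CUBIC))
E
```

```text
(no output)
```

View pics/g1.png

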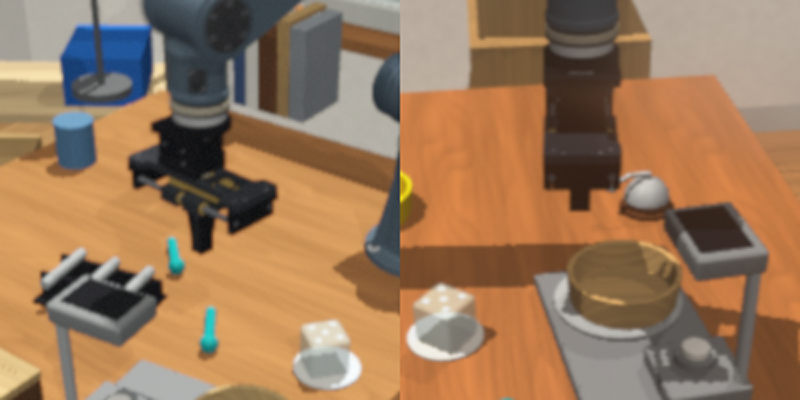

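There's no camera housing in either view, so the gripper is symmetric. My fitted kinematics show the flipped tool (half turn about z) reaches the tilted press pose inside the joint ranges. Turning it 167° here in the clear.

Call:
drive_tool:
  plan:
    - {"offset": [0,0,0],"delta_rot": [0,0,7],"jaw": 0}
    - {"offset": [0,0,0],"delta_rot": [0,0,14],"jaw": 0}
    - {"offset": [0,0,0],"delta_rot": [0,0,21],"jaw": 0}
    - {"offset": [0,0,0],"delta_rot": [0,0,28],"jaw": 0}
    - {"offset": [0,0,0],"delta_rot": [0,0,35],"jaw": 0}
    - {"offset": [0,0,0],"delta_rot": [0,0,42],"jaw": 0}
    - {"offset": [0,0,0],"delta_rot": [0,0,49],"jaw": 0}
    - {"offset": [0,0,0],"delta_rot": [0,0,56],"jaw": 0}

```text
time: 10.95
position: [0.5384, -0.0599, 0.2408]
tool_rot: [0.973, 0.23, 0.001, 0.001]
ft_force: [-0.8, 0.6, 0.7]
grip_width: 0.0004
```

Call:
drive_tool:
  plan:
    - {"offset": [0,0,0],"delta_rot": [0,0,7],"jaw": 0}
    - {"offset": [0,0,0],"delta_rot": [0,0,14],"jaw": 0}
    - {"offset": [0,0,0],"delta_rot": [0,0,21],"jaw": 0}
    - {"offset": [0,0,0],"delta_rot": [0,0,28],"jaw": 0}
    - {"offset": [0,0,0],"delta_rot": [0,0,35],"jaw": 0}
    - {"offset": [0,0,0],"delta_rot": [0,0,42],"jaw": 0}
    - {"offset": [0,0,0],"delta_rot": [0,0,49],"jaw": 0}
    - {"offset": [0,0,0],"delta_rot": [0,0,56],"jaw": 0}

```text
time: 11.62
position: [0.5384, -0.0599, 0.2408]
tool_rot: [0.967, -0.254, 0.002, -0.0]
ft_force: [-0.4, 0.4, 0.6]
grip_width: 0.0004
```

Call:
drive_tool:
  plan:
    - {"offset": [0,0,0],"delta_rot": [0,0,7],"jaw": 0}
    - {"offset": [0,0,0],"delta_rot": [0,0,14],"jaw": 0}
    - {"offset": [0,0,0],"delta_rot": [0,0,21],"jaw": 0}
    - {"offset": [0,0,0],"delta_rot": [0,0,28],"jaw": 0}
    - {"offset": [0,0,0],"delta_rot": [0,0,35],"jaw": 0}
    - {"offset": [0,0,0],"delta_rot": [0,0,42],"jaw": 0}
    - {"offset": [0,0,0],"delta_rot": [0,0,49],"jaw": 0}
    - {"offset": [0,0,0],"delta_rot": [0,0,55],"jaw": 0}

```text
time: 12.28
position: [0.5384, -0.0599, 0.2408]
tool_rot: [0.741, -0.672, 0.001, -0.001]
ft_force: [0.1, -0.2, 0.7]
grip_width: 0.0003
```

```bash
cat > key.py <<'E'
from fk import *
t=np.radians(6.);ex=np.array([np.cos(t),np.sin(t),0]);ey=np.array([-ex[1],ex[0],0]);ez=np.array([0,0,1.])
tRk=tilt(6,40,True)
key=np.array([.6815,-.095,.069])
def kp(dx,dz,dy=-.003): return key+(dx+.006)*ex+dy*ey+(dz+.006)*ez
E
python3 - <<'E'
from key import *
o=get_obs();q=o['q'];print(q.round(2),o['position'],o['time'])
p0=np.array(o['position']);p1=kp(-.1,.10)
for s in np.linspace(0,1,6):
    q,e=ik(p0+s*(p1-p0),tilt(6,40*s,True),q);print('a',s,q.round(2),round(e,4))
for d in((-.1,.07),(-.06,.05),(0,.03),(0,0),(0,-.007)):
    q,e=ik(kp(*d),tRk,q);print(d,q.round(2),round(e,4))
print(rel(p1,tRk),rel(p1,tilt(6,20,True)))
E
```

```text
[-0.32  0.39  1.62  0.    1.12  1.16] [ 0.53836471 -0.05993119  0.2407971 ] 12.2833
a 0.0 [-0.32  0.39  1.62 -0.    1.13  1.15] 0.0
a 0.2 [-0.36  0.37  1.71  0.08  0.93  1.06] 0.0
a 0.4 [-0.41  0.37  1.8   0.2   0.74  0.92] 0.0
a 0.6000000000000001 [-0.47  0.38  1.89  0.43  0.55  0.66] 0.0
a 0.8 [-0.53  0.41  1.98  0.88  0.42  0.18] 0.0
a 1.0 [-0.59  0.48  2.06  1.51  0.42 -0.5 ] 0.0
(-0.1, 0.07) [-0.59  0.55  2.08  1.71  0.43 -0.72] 0.0
(-0.06, 0.05) [-0.53  0.61  2.    1.74  0.4  -0.69] 0.0
(0, 0.03) [-0.46  0.69  1.87  1.67  0.35 -0.55] 0.0
(0, 0) [-0.46  0.75  1.88  1.84  0.36 -0.74] 0.0
(0, -0.007) [-0.46  0.76  1.88  1.88  0.37 -0.78] 0.0
(array([ 5.25, -4.49,  6.6 ]), array([39.83, -0.19, -0.37])) (array([ 5.25, -4.49,  6.6 ]), array([19.83, -0.12, -0.39]))
```

Continuous path, all within range. Tilting and moving to the pre-approach.

Call:
drive_tool:
  plan:
    - {"offset": [0.6,-0.5,0.8],"delta_rot": [5,0,0],"jaw": 0}
    - {"offset": [1.3,-1.1,1.6],"delta_rot": [10,0,0],"jaw": 0}
    - {"offset": [2,-1.7,2.5],"delta_rot": [15,0,0],"jaw": 0}
    - {"offset": [2.6,-2.3,3.3],"delta_rot": [20,0,0],"jaw": 0}
    - {"offset": [3.3,-2.8,4.1],"delta_rot": [25,0,0],"jaw": 0}
    - {"offset": [4,-3.4,5],"delta_rot": [30,0,0],"jaw": 0}
    - {"offset": [4.6,-4,5.8],"delta_rot": [35,0,0],"jaw": 0}
    - {"offset": [5.2,-4.5,6.6],"delta_rot": [39.8,-0.2,-0.4],"jaw": 0}

```text
time: 12.95
position: [0.5822, -0.092, 0.1854]
tool_rot: [0.715, -0.637, 0.183, -0.222]
ft_force: [1.0, 0.6, 1.0]
grip_width: 0.0004
```

Call:
drive_tool:
  plan:
    - {"offset": [0,0,0],"delta_rot": [0,0,0],"jaw": 0}
    - {"offset": [0,0,0],"delta_rot": [0,0,0],"jaw": 0}
    - {"offset": [0,0,0],"delta_rot": [0,0,0],"jaw": 0}
    - {"offset": [0,0,0],"delta_rot": [0,0,0],"jaw": 0}
    - {"offset": [0,0,0],"delta_rot": [0,0,0],"jaw": 0}
    - {"offset": [0,0,0],"delta_rot": [0,0,0],"jaw": 0}
    - {"offset": [0,0,0],"delta_rot": [0,0,0],"jaw": 0}
    - {"offset": [0,0,0],"delta_rot": [0,0,0],"jaw": 0}

```text
time: 13.62
position: [0.5849, -0.0915, 0.186]
tool_rot: [0.716, -0.636, 0.182, -0.223]
ft_force: [-0.8, 0.2, 0.7]
grip_width: 0.0007
```

```bash
python3 - <<'E'
from key import *
o=get_obs();print(o['q'].round(2))
for d in((-.1,.1),(-.1,.06),(-.05,.04),(0,.02),(0,0)): print(d,rel(kp(*d),tRk))
E
```

```text
[-0.53  0.43  1.98  0.97  0.44  0.08]
(-0.1, 0.1) (array([1.68, 0.47, 0.96]), array([6.57, 1.73, 0.24]))
(-0.1, 0.06) (array([1.77, 2.67, 4.3 ]), array([6.57, 1.73, 0.24]))
(-0.05, 0.04) (array([ 1.92, -0.4 ,  8.72]), array([6.57, 1.73, 0.24]))
(0, 0.02) (array([ 2.07, -3.47, 13.14]), array([6.57, 1.73, 0.24]))
(0, 0) (array([ 2.11, -2.37, 14.81]), array([6.57, 1.73, 0.24]))
```

Call:
drive_tool:
  plan:
    - {"offset": [0.6,0.3,0.5],"delta_rot": [2,0.5,0.1],"jaw": 0}
    - {"offset": [1.2,0.4,1],"delta_rot": [4,1,0.2],"jaw": 0}
    - {"offset": [1.7,1,2],"delta_rot": [6.6,1.7,0.2],"jaw": 0}
    - {"offset": [1.8,1.8,3],"delta_rot": [6.6,1.7,0.2],"jaw": 0}
    - {"offset": [1.8,2.7,4.3],"delta_rot": [6.6,1.7,0.2],"jaw": 0}
    - {"offset": [1.8,2.7,4.3],"delta_rot": [6.6,1.7,0.2],"jaw": 0}
    - {"offset": [1.8,2.7,4.3],"delta_rot": [6.6,1.7,0.2],"jaw": 0}
    - {"offset": [1.8,2.7,4.3],"delta_rot": [6.6,1.7,0.2],"jaw": 0}

```text
time: 14.28
position: [0.5884, -0.1082, 0.1352]
tool_rot: [0.698, -0.628, 0.229, -0.255]
ft_force: [-0.2, 0.9, -0.2]
grip_width: 0.0004
```

```bash
python3 - <<'E'
from key import *
o=get_obs();print(o['q'].round(2))
for d in((-.1,.06),(-.05,.04),(0,.02),(0,0)): print(d,rel(kp(*d),tRk))
for n in('scene','side','wrist'): cv2.imwrite(f'pics/m_{n}.png',camera(n)[:,:,::-1])
a=cv2.imread('pics/m_scene.png')[120:340,130:350];b=cv2.imread('pics/m_side.png')[130:350,250:470]
cv2.imwrite('pics/m1.png',cv2.resize(np.hstack([a,b]),None,fx=1.8,fy=1.8))
E
```

```text
[-0.59  0.57  2.09  1.77  0.43 -0.79]
(-0.1, 0.06) (array([-0.04,  0.02,  0.01]), array([-0.06,  0.05,  0.03]))
(-0.05, 0.04) (array([-0.04, -2.52,  4.76]), array([-0.06,  0.05,  0.03]))
(0, 0.02) (array([-0.03, -5.06,  9.51]), array([-0.06,  0.05,  0.03]))
(0, 0) (array([-0.03, -3.78, 11.04]), array([-0.06,  0.05,  0.03]))
```

View pics/m1.png

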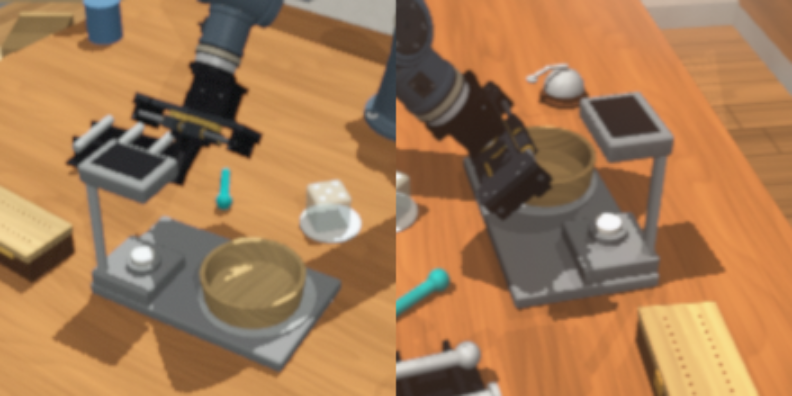

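View pics/m_wrist.png

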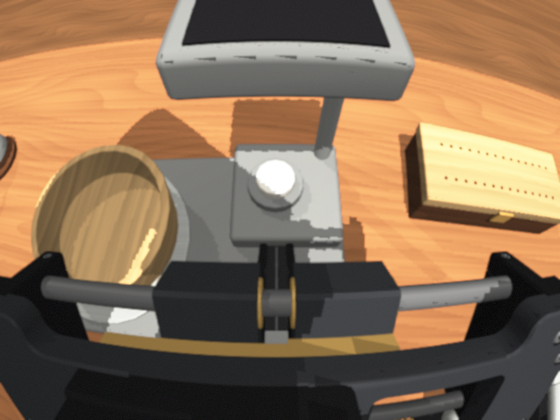

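The wrist view now shows the key top at (276,177), dead ahead of the shut fingers at (277,250), under the head. The bowl is to the left at (105,220).

```bash
python3 - <<'E'
from key import *
o=get_obs();g=cv2.cvtColor(cv2.imread('pics/m_wrist.png'),cv2.COLOR_BGR2GRAY)
m=(g>200).astype(np.uint8);w=np.zeros_like(m);w[155:205,245:305]=1;m&=w
ys,xs=np.nonzero(m);print((xs.min()+xs.max())/2,(ys.min()+ys.max())/2,len(xs))
print(wplane([((xs.min()+xs.max())/2,(ys.min()+ys.max())/2)],.069,o))
E
```

```text
274.5 174.5 1808
[[ 0.67844339 -0.09733067  0.069     ]]
```

Call:
drive_tool:
  plan:
    - {"offset": [0,-0.7,1.2],"delta_rot": [0,0,0],"jaw": 0}
    - {"offset": [0,-1.3,2.4],"delta_rot": [0,0,0],"jaw": 0}
    - {"offset": [0,-1.9,3.6],"delta_rot": [0,0,0],"jaw": 0}
    - {"offset": [0,-2.5,4.8],"delta_rot": [0,0,0],"jaw": 0}
    - {"offset": [0,-3.2,6],"delta_rot": [0,0,0],"jaw": 0}
    - {"offset": [0,-3.9,7.3],"delta_rot": [0,0,0],"jaw": 0}
    - {"offset": [0,-4.5,8.5],"delta_rot": [0,0,0],"jaw": 0}
    - {"offset": [0,-5.1,9.5],"delta_rot": [0,0,0],"jaw": 0}

```text
time: 15.1
position: [0.6888, -0.0975, 0.0954]
tool_rot: [0.698, -0.628, 0.229, -0.255]
ft_force: [-0.5, -0.1, -0.8]
grip_width: 0.0003
```

```bash
python3 - <<'E'
from key import *
o=get_obs();print(o['q'].round(2),o['position'])
for d in((0,.005),(0,-.01)): print(d,rel(kp(*d),tRk))
for n in('scene','side','wrist'): cv2.imwrite(f'pics/n_{n}.png',camera(n)[:,:,::-1])
a=cv2.imread('pics/n_scene.png')[160:320,150:310];b=cv2.imread('pics/n_side.png')[160:320,290:450]
cv2.imwrite('pics/n1.png',cv2.resize(np.hstack([a,b]),None,fx=2.5,fy=2.5,interpolation=2))
E
```

```text
[-0.46  0.71  1.87  1.72  0.35 -0.61] [ 0.68881301 -0.09753873  0.09544398]
(0, 0.005) (array([-0.03,  1.07,  1.12]), array([-0.11,  0.02,  0.07]))
(0, -0.01) (array([-0.03,  2.04,  2.26]), array([-0.11,  0.02,  0.07]))
```

View pics/n1.png

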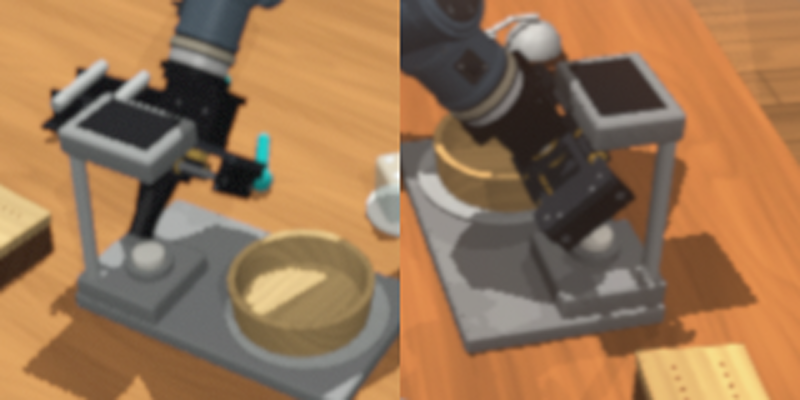

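View pics/n_wrist.png

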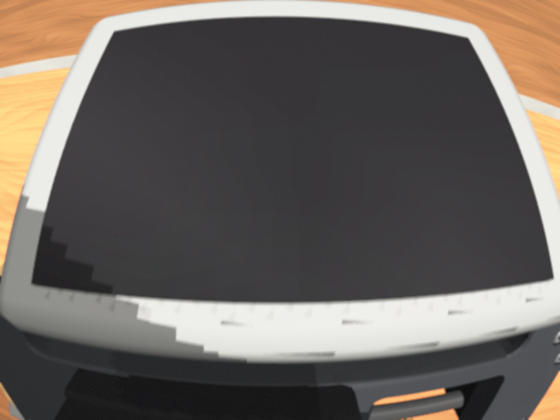

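The tip is over the key in both views. Pressing straight down in small steps.

Call:
drive_tool:
  plan:
    - {"offset": [0,0.3,0.3],"delta_rot": [0,0,0],"jaw": 0}
    - {"offset": [0,0.6,0.6],"delta_rot": [0,0,0],"jaw": 0}
    - {"offset": [0,0.9,0.9],"delta_rot": [0,0,0],"jaw": 0}
    - {"offset": [0,1.1,1.15],"delta_rot": [0,0,0],"jaw": 0}
    - {"offset": [0,1.25,1.3],"delta_rot": [0,0,0],"jaw": 0}
    - {"offset": [0,1.4,1.5],"delta_rot": [0,0,0],"jaw": 0}
    - {"offset": [0,1.4,1.5],"delta_rot": [0,0,0],"jaw": 0}
    - {"offset": [0,1.4,1.5],"delta_rot": [0,0,0],"jaw": 0}

```text
time: 15.92
position: [0.6863, -0.0979, 0.0744]
tool_rot: [0.698, -0.629, 0.229, -0.254]
ft_force: [-0.8, -0.4, 1.8]
grip_width: 0.0005
```

Call:
drive_tool:
  plan:
    - {"offset": [0,0.06,0.08],"delta_rot": [0,0,0],"jaw": 0}
    - {"offset": [0,0.13,0.15],"delta_rot": [0,0,0],"jaw": 0}
    - {"offset": [0,0.2,0.23],"delta_rot": [0,0,0],"jaw": 0}
    - {"offset": [0,0.26,0.31],"delta_rot": [0,0,0],"jaw": 0}
    - {"offset": [0,0.26,0.31],"delta_rot": [0,0,0],"jaw": 0}
    - {"offset": [0,0.26,0.31],"delta_rot": [0,0,0],"jaw": 0}
    - {"offset": [0,0.26,0.31],"delta_rot": [0,0,0],"jaw": 0}
    - {"offset": [0,0.26,0.31],"delta_rot": [0,0,0],"jaw": 0}

```text
time: 16.58
position: [0.6866, -0.0979, 0.0703]
tool_rot: [0.698, -0.629, 0.229, -0.255]
ft_force: [-2.9, -0.5, 4.1]
grip_width: 0.0005
```

Call:
drive_tool:
  plan:
    - {"offset": [0,0.06,0.08],"delta_rot": [0,0,0],"jaw": 0}
    - {"offset": [0,0.1,0.11],"delta_rot": [0,0,0],"jaw": 0}
    - {"offset": [0,0.13,0.15],"delta_rot": [0,0,0],"jaw": 0}
    - {"offset": [0,0.16,0.19],"delta_rot": [0,0,0],"jaw": 0}
    - {"offset": [0,0.16,0.19],"delta_rot": [0,0,0],"jaw": 0}
    - {"offset": [0,0.16,0.19],"delta_rot": [0,0,0],"jaw": 0}
    - {"offset": [0,0.16,0.19],"delta_rot": [0,0,0],"jaw": 0}
    - {"offset": [0,0.16,0.19],"delta_rot": [0,0,0],"jaw": 0}

```text
time: 17.25
position: [0.6868, -0.0979, 0.069]
tool_rot: [0.698, -0.628, 0.23, -0.255]
ft_force: [-6.9, -0.5, 12.1]
grip_width: 0.0005
```

```bash
python3 - <<'E'
from h import *
for i in range(2):
    a=camera('scene');o=get_obs();print(o['ft_force'],o['position'])
cv2.imwrite('pics/p1.png',cv2.resize(a[160:320,150:310,::-1],None,fx=3,fy=3,interpolation=2))
E
```

```text
[-6.28758237 -1.83126353 11.24825108] [ 0.68679361 -0.09788499  0.06907289]
[-6.64513266 -0.56974077 12.09010519] [ 0.68676241 -0.09784803  0.06904695]
```

View pics/p1.png

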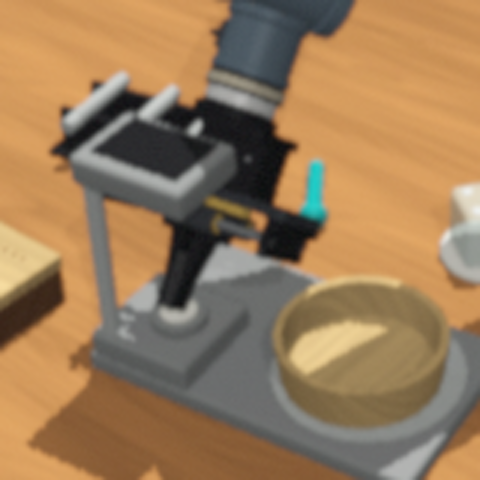

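The force jumped to 12 N at the stop and the key has visibly sunk under the tip, about 6 mm of travel. It's fully down. Letting it up.

Call:
drive_tool:
  plan:
    - {"offset": [0,-0.3,-0.4],"delta_rot": [0,0,0],"jaw": 0}
    - {"offset": [0,-0.8,-0.9],"delta_rot": [0,0,0],"jaw": 0}
    - {"offset": [0,-1.3,-1.5],"delta_rot": [0,0,0],"jaw": 0}
    - {"offset": [0,-1.7,-2.0],"delta_rot": [0,0,0],"jaw": 0}
    - {"offset": [0,-1.7,-2.0],"delta_rot": [0,0,0],"jaw": 0}
    - {"offset": [0,-1.1,-3.2],"delta_rot": [0,0,0],"jaw": 0}
    - {"offset": [0,0,-5.2],"delta_rot": [0,0,0],"jaw": 0}
    - {"offset": [0,1,-7.2],"delta_rot": [0,0,0],"jaw": 0}

```text
time: 18.02
position: [0.6323, -0.1033, 0.1154]
tool_rot: [0.699, -0.628, 0.228, -0.254]
ft_force: [1.0, -0.1, 0.5]
grip_width: 0.0007
```

Call:
drive_tool:
  plan:
    - {"offset": [0,1.2,-2.2],"delta_rot": [0,0,0],"jaw": 0}
    - {"offset": [0,2.4,-4.4],"delta_rot": [0,0,0],"jaw": 0}
    - {"offset": [0,2.4,-4.5],"delta_rot": [0,0,0],"jaw": 0}
    - {"offset": [0,2.4,-4.5],"delta_rot": [0,0,0],"jaw": 0}
    - {"offset": [0,2.4,-4.5],"delta_rot": [0,0,0],"jaw": 0}
    - {"offset": [0,2.4,-4.5],"delta_rot": [0,0,0],"jaw": 0}
    - {"offset": [0,2.4,-4.5],"delta_rot": [0,0,0],"jaw": 0}
    - {"offset": [0,2.4,-4.5],"delta_rot": [0,0,0],"jaw": 0}

```text
time: 18.68
position: [0.5865, -0.1084, 0.135]
tool_rot: [0.699, -0.628, 0.229, -0.255]
ft_force: [-1.4, 0.7, 0.6]
grip_width: 0.0006
```

```bash
python3 - <<'E'
from key import *
o=get_obs();print(o['q'].round(2),o['position'],o['ft_force'])
for n in('scene','side','wrist'): cv2.imwrite(f'pics/r_{n}.png',camera(n)[:,:,::-1])
b=cv2.imread('pics/r_side.png')
cv2.imwrite('pics/r1.png',cv2.resize(b[290:420,220:350],None,fx=6,fy=6,interpolation=2)[:600])
E
```

```text
[-0.59  0.57  2.09  1.77  0.44 -0.79] [ 0.58648611 -0.10837517  0.13499014] [-1.44571902  0.65332566  0.63104699]
```

View pics/r_wrist.png

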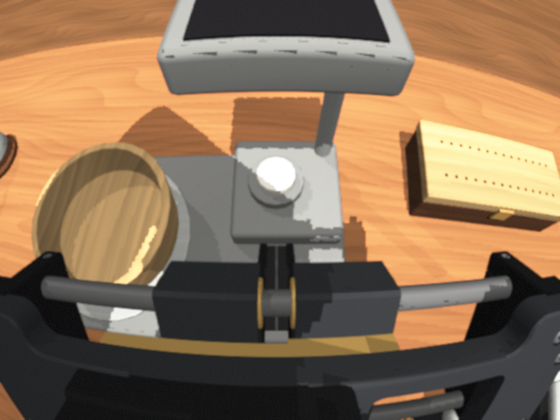

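View pics/r1.png

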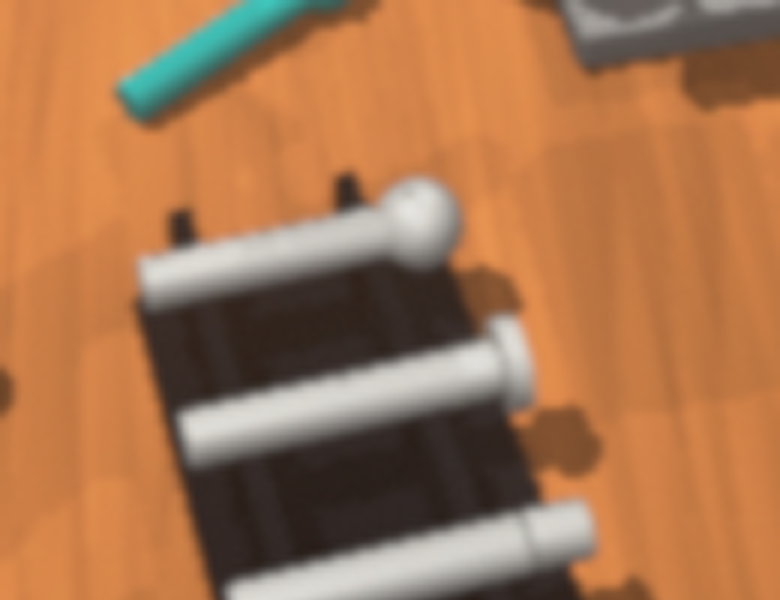

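The key is up again (wrist view: 275,175), the bowl is undisturbed and the ball peg is in place with its ball at side (290,327). Measuring the peg and planning the move.

```bash
cat > peg.py <<'E'
from fk import *
B=plane('side',[(290,327)],.043)[0];T=plane('side',[(244.7,337.2)],.043)[0]
u=(B-T)/np.linalg.norm(B-T);mid=B-.04*u;yaw=np.degrees(np.arctan2(u[1],u[0]))
E
python3 - <<'E'
from peg import *
print(B,T,np.linalg.norm(B-T),yaw,mid)
print('rail ends',plane('side',[(220+347/6,290+180/6),(220+181/6,290+217/6)],.043))
print('disc',plane('side',[(220+190/6,290+440/6),(220+512/6,290+360/6)],.043))
o=get_obs();q=o['q'];g=mid+.003*u
p0=o['position'];p1=np.array([g[0],g[1],.2]);r0=R.from_quat(o['tool_rot']);r1=down(yaw-90)
d=(r0.inv()*r1).as_rotvec()
for s in np.linspace(0,1,9):
    q,e=ik(p0+s*(p1-p0)+[0,0,.05*np.sin(np.pi*s)],r0*R.from_rotvec(d*s),q);print(round(s,2),q.round(2),round(e,4))
print(rel(p1,r1),rel([.54,-.15,.25],down(-82)))
E
```

```text
[ 0.47753364 -0.28148876  0.043     ] [ 0.38588621 -0.29796779  0.043     ] 0.09311718423009853 10.19337169294069 [ 0.438165  -0.2885676  0.043    ]
rail ends [[ 0.45479875 -0.25983581  0.043     ]
 [ 0.39771698 -0.27025912  0.043     ]]
disc [[ 0.39703963 -0.36251578  0.043     ]
 [ 0.50042534 -0.34257938  0.043     ]]
0.0 [-0.59  0.57  2.09  1.78  0.44 -0.8 ] 0.0
0.12 [-0.63  0.48  2.04  1.23  0.42 -0.28] 0.0
0.25 [-0.66  0.41  1.98  0.81  0.51  0.11] 0.0
0.38 [-0.69  0.36  1.91  0.55  0.63  0.33] 0.0
0.5 [-0.72  0.34  1.86  0.39  0.74  0.45] 0.0
0.62 [-0.74  0.35  1.81  0.27  0.84  0.51] 0.0
0.75 [-0.76  0.36  1.77  0.17  0.91  0.55] 0.0
0.88 [-0.78  0.39  1.73  0.08  0.97  0.58] 0.0
1.0 [-0.79  0.43  1.7  -0.    1.01  0.6 ] 0.0
(array([ 16.34,   8.32, -15.46]), array([-40.  ,  -1.42,  -3.97])) (array([  3.65,  -3.54, -12.03]), array([-40.01,  -0.66,  -1.87]))
```

Call:
drive_tool:
  plan:
    - {"offset": [1.0,-0.5,-1.8],"delta_rot": [-5,0,-0.3],"jaw": 4.5}
    - {"offset": [2,-0.5,-4.5],"delta_rot": [-10,0,-0.6],"jaw": 4.5}
    - {"offset": [4,0,-7.5],"delta_rot": [-15,-0.5,-1.2],"jaw": 4.5}
    - {"offset": [6.5,0.8,-10],"delta_rot": [-20,-0.7,-2],"jaw": 4.5}
    - {"offset": [9,2.2,-12.2],"delta_rot": [-25,-0.9,-2.5],"jaw": 4.5}
    - {"offset": [11.5,4,-14],"delta_rot": [-30,-1.1,-3],"jaw": 4.5}
    - {"offset": [14,6,-15],"delta_rot": [-35,-1.3,-3.5],"jaw": 4.5}
    - {"offset": [16.3,8.3,-15.5],"delta_rot": [-40,-1.4,-4],"jaw": 4.5}

```text
time: 19.5
position: [0.5091, -0.1952, 0.1907]
tool_rot: [0.757, -0.64, 0.077, -0.105]
ft_force: [0.3, 0.6, -0.6]
grip_width: 0.0422
```

```bash
python3 - <<'E'
from peg import *
g=mid+.003*u;o=get_obs();print(o['q'].round(2),o['grip_width'])
print(rel([g[0],g[1],.12],down(yaw-90)))
E
```

```text
[-0.69  0.4   1.83  0.3   0.78  0.51] 0.04215444707118533
(array([8.12, 9.78, 4.56]), array([-14.98,   0.95,  -0.55]))
```

Call:
drive_tool:
  plan:
    - {"offset": [1.6,1.9,0],"delta_rot": [-4,0.2,0],"jaw": 4.5}
    - {"offset": [3.2,3.8,0.2],"delta_rot": [-8,0.5,-0.2],"jaw": 4.5}
    - {"offset": [4.8,5.8,1],"delta_rot": [-12,0.7,-0.4],"jaw": 4.5}
    - {"offset": [6.5,7.8,2.2],"delta_rot": [-15,0.9,-0.5],"jaw": 4.5}
    - {"offset": [8.1,9.8,3.5],"delta_rot": [-15,0.9,-0.5],"jaw": 4.5}
    - {"offset": [8.1,9.8,4.5],"delta_rot": [-15,0.9,-0.5],"jaw": 4.5}
    - {"offset": [8.1,9.8,4.5],"delta_rot": [-15,0.9,-0.5],"jaw": 4.5}
    - {"offset": [8.1,9.8,4.5],"delta_rot": [-15,0.9,-0.5],"jaw": 4.5}

```text
time: 20.17
position: [0.4429, -0.2873, 0.119]
tool_rot: [0.767, -0.642, 0.001, -0.003]
ft_force: [0.2, -0.4, 0.6]
grip_width: 0.0453
```

```bash
python3 - <<'E'
from peg import *
g=mid+.003*u;o=get_obs();print(o['q'].round(2),o['grip_width'])
print(rel([g[0],g[1],.12],down(yaw-90)),rel([g[0],g[1],.024],down(yaw-90)))
cv2.imwrite('pics/q_w.png',camera('wrist')[:,:,::-1])
cv2.imwrite('pics/q_s.png',cv2.resize(camera('side')[240:420,180:380,::-1],None,fx=3.3,fy=3.3,interpolation=2))
E
```

```text
[-0.79  0.55  1.77  0.01  0.82  0.6 ] 0.045302715980448396
(array([ 0.05,  0.18, -0.1 ]), array([-0.29,  0.16, -0.1 ])) (array([0.07, 0.23, 9.5 ]), array([-0.29,  0.16, -0.1 ]))
```

View pics/q_w.png

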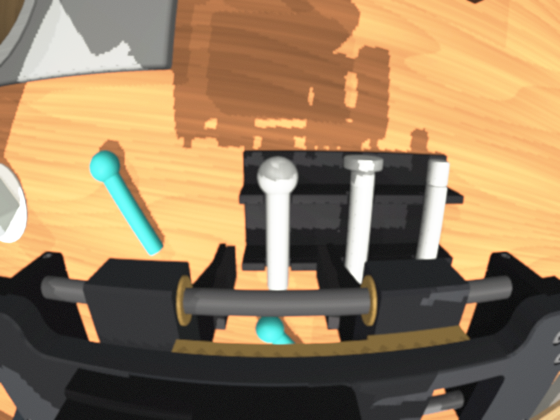

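View pics/q_s.png

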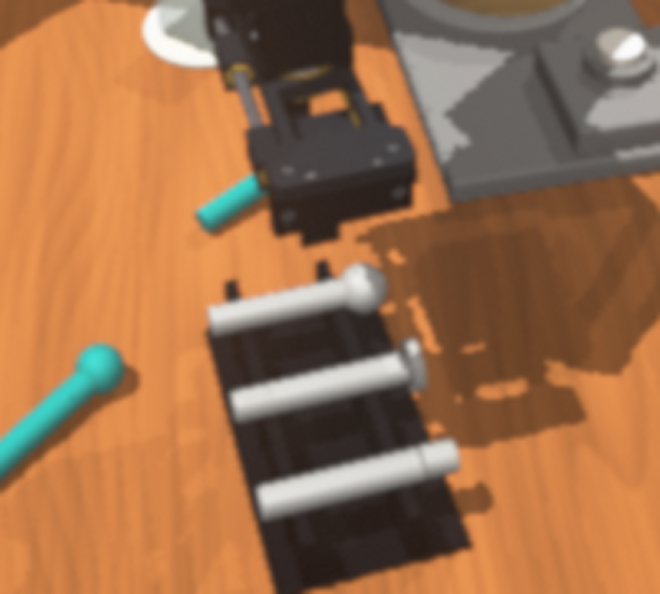

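The wrist view shows the ball peg centred and aligned between the open fingers, with its ball at (277,178). The disc peg at (360,165) is outside the fingers. Descending and gripping.

Call:
drive_tool:
  plan:
    - {"offset": [0.05,0.2,1.5],"delta_rot": [-0.3,0.2,-0.1],"jaw": 4.2}
    - {"offset": [0.05,0.2,3.5],"delta_rot": [-0.3,0.2,-0.1],"jaw": 4.2}
    - {"offset": [0.05,0.2,5.5],"delta_rot": [-0.3,0.2,-0.1],"jaw": 4.2}
    - {"offset": [0.05,0.2,7.2],"delta_rot": [-0.3,0.2,-0.1],"jaw": 4.2}
    - {"offset": [0.05,0.2,8.5],"delta_rot": [-0.3,0.2,-0.1],"jaw": 4.2}
    - {"offset": [0.05,0.2,9.2],"delta_rot": [-0.3,0.2,-0.1],"jaw": 4.2}
    - {"offset": [0.05,0.2,9.5],"delta_rot": [-0.3,0.2,-0.1],"jaw": 4.2}
    - {"offset": [0.05,0.2,9.5],"delta_rot": [-0.3,0.2,-0.1],"jaw": 4.2}

```text
time: 20.93
position: [0.4422, -0.2886, 0.0247]
tool_rot: [0.767, -0.641, 0.001, 0.001]
ft_force: [-0.3, 0.3, 0.6]
grip_width: 0.0417
```

Call:
drive_tool:
  plan:
    - {"offset": [0,0,0],"delta_rot": [0,0,0],"jaw": 3}
    - {"offset": [0,0,0],"delta_rot": [0,0,0],"jaw": 1}
    - {"offset": [0,0,0],"delta_rot": [0,0,0],"jaw": 1}
    - {"offset": [0,0,0],"delta_rot": [0,0,0],"jaw": 1}
    - {"offset": [0,0,0],"delta_rot": [0,0,0],"jaw": 1}
    - {"offset": [0,0,0],"delta_rot": [0,0,0],"jaw": 1}
    - {"offset": [0,0,0],"delta_rot": [0,0,0],"jaw": 1}
    - {"offset": [0,0,0],"delta_rot": [0,0,0],"jaw": 1}
  squeeze: 25

```text
time: 21.6
position: [0.442, -0.289, 0.0249]
tool_rot: [0.767, -0.641, 0.002, 0.001]
ft_force: [-1.8, 0.1, 4.3]
grip_width: 0.0174
```

Call:
drive_tool:
  plan:
    - {"offset": [0,0,-0.5],"delta_rot": [0,0,0],"jaw": 1}
    - {"offset": [0,0,-1.2],"delta_rot": [0,0,0],"jaw": 1}
    - {"offset": [0,0,-2.2],"delta_rot": [0,0,0],"jaw": 1}
    - {"offset": [0,0,-3.5],"delta_rot": [0,0,0],"jaw": 1}
    - {"offset": [0,0,-5.5],"delta_rot": [0,0,0],"jaw": 1}
    - {"offset": [0,0,-8],"delta_rot": [0,0,0],"jaw": 1}
    - {"offset": [0,0,-10],"delta_rot": [0,0,0],"jaw": 1}
    - {"offset": [0,0,-12],"delta_rot": [0,0,0],"jaw": 1}

```text
time: 22.27
position: [0.4415, -0.2884, 0.1463]
tool_rot: [0.767, -0.641, 0.002, 0.001]
ft_force: [1.3, 0.2, -1.4]
grip_width: 0.0169
```

```bash
python3 - <<'E'
from peg import *
o=get_obs();print(o['q'].round(2),o['grip_width'],o['position'],o['ft_force'])
for n in('scene','side','wrist'): cv2.imwrite(f'pics/v_{n}.png',camera(n)[:,:,::-1])
E
```

```text
[-0.79  0.51  1.75 -0.    0.88  0.6 ] 0.016875125906479174 [ 0.44148401 -0.28836219  0.14634335] [ 1.34924522  0.19295479 -1.42254424]
```

View pics/v_wrist.png

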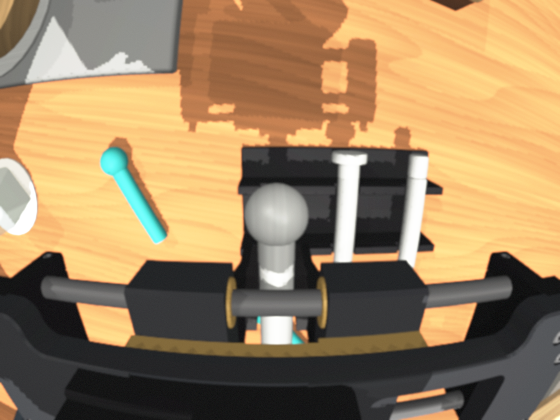

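View pics/v_side.png

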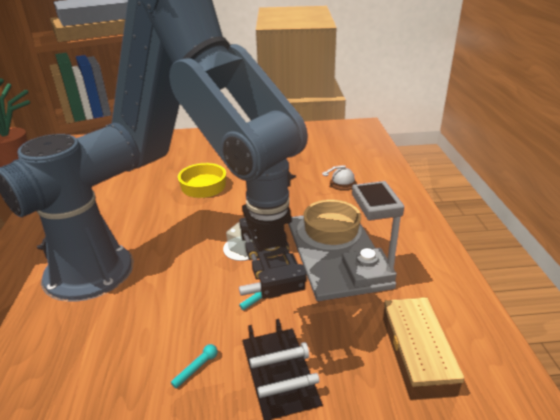

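View pics/v_scene.png

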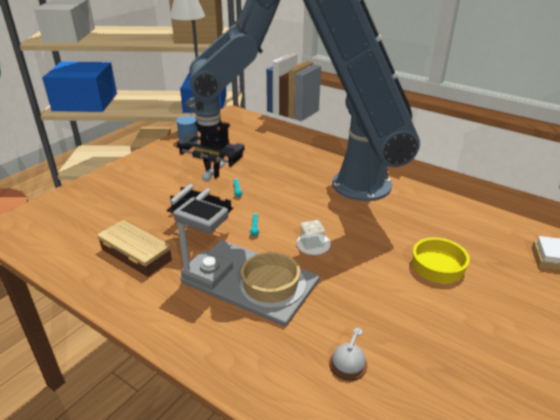

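The peg is gripped (16.9 mm opening, −1.4 N load), and the disc and plain pegs are still in their notches. I'll turn the peg to about 80° yaw so the gripper body clears the display head while lowering.

```bash
cat > bowlt.py <<'E'
from fk import *
bowl=np.array([.6258,.060]);yw=-10.
up=np.array([np.cos(np.radians(yw+90)),np.sin(np.radians(yw+90))])
def bp(z): p=bowl+.0037*up;return np.array([p[0],p[1],z])
tRb=down(yw)
E
python3 - <<'E'
from bowlt import *
o=get_obs();Bq=wplane([(276.5,213)],o['position'][2]+.018,o)[0]
print('ball-TCP',(Bq-o['position'])[:2],np.linalg.norm((Bq-o['position'])[:2]))
q=o['q'];p0=o['position'];p1=bp(.18);r0=R.from_quat(o['tool_rot']);d=(r0.inv()*tRb).as_rotvec()
for s in np.linspace(0,1,6):
    q,e=ik(p0+s*(p1-p0),r0*R.from_rotvec(d*s),q);print(s,(p0+s*(p1-p0)).round(3),q.round(2),round(e,4))
q,e=ik(bp(.04),tRb,q);print(q.round(2),e)
print(rel(p1,tRb),'mid',rel([.47,-.10,.20],down(-40)))
E
```

```text
ball-TCP [0.03368663 0.00593611] 0.03420564591176131
0.0 [ 0.442 -0.289  0.146] [-0.79  0.51  1.76 -0.    0.87  0.6 ] 0.0
0.2 [ 0.479 -0.219  0.153] [-0.64  0.49  1.75 -0.    0.89  0.51] 0.0
0.4 [ 0.516 -0.148  0.16 ] [-0.49  0.49  1.72 -0.    0.92  0.42] 0.0
0.6000000000000001 [ 0.553 -0.078  0.167] [-0.34  0.51  1.66 -0.    0.97  0.32] 0.0
0.8 [ 0.59  -0.007  0.173] [-0.2   0.54  1.57 -0.    1.03  0.22] 0.0
1.0 [0.626 0.064 0.18 ] [-0.08  0.58  1.46 -0.    1.1   0.1 ] 0.0
[-0.08  0.77  1.55 -0.    0.82  0.1 ] 1.267850020175806e-12
(array([-31.44, -24.39,  -3.49]), array([  0.07,  -0.44, -69.78])) mid (array([-18.1 ,  -6.09,  -5.46]), array([ -0.04,  -0.43, -39.78]))
```

Call:
drive_tool:
  plan:
    - {"offset": [-1.5,-0.5,-1.5],"delta_rot": [0,0,-5],"jaw": 1}
    - {"offset": [-4,-1.3,-3],"delta_rot": [0,0,-10],"jaw": 1}
    - {"offset": [-6.5,-2.1,-4.5],"delta_rot": [0,0,-15],"jaw": 1}
    - {"offset": [-9,-3,-5.5],"delta_rot": [0,0,-20],"jaw": 1}
    - {"offset": [-11.5,-3.8,-5.5],"delta_rot": [0,0,-25],"jaw": 1}
    - {"offset": [-14,-4.6,-5.5],"delta_rot": [0,0,-30],"jaw": 1}
    - {"offset": [-16.5,-5.4,-5.5],"delta_rot": [0,0,-35],"jaw": 1}
    - {"offset": [-18.1,-6.1,-5.5],"delta_rot": [0,-0.4,-39.8],"jaw": 1}

```text
time: 23.08
position: [0.4675, -0.0963, 0.1977]
tool_rot: [0.941, -0.339, -0.004, -0.002]
ft_force: [0.4, -1.2, -1.5]
grip_width: 0.0171
```

```bash
python3 - <<'E'
from bowlt import *
print(get_obs()['grip_width'],rel(bp(.18),tRb))
E
```

```text
0.017132810729245534 (array([  2.04, -22.46,   1.76]), array([ -0.15,   0.49, -29.67]))
```

Call:
drive_tool:
  plan:
    - {"offset": [0.3,-2.8,0.1],"delta_rot": [0,0,-4],"jaw": 1}
    - {"offset": [0.6,-6,0.2],"delta_rot": [0,0,-8],"jaw": 1}
    - {"offset": [0.9,-9.2,0.4],"delta_rot": [0,0,-12],"jaw": 1}
    - {"offset": [1.2,-12.5,0.7],"delta_rot": [0,0.2,-16],"jaw": 1}
    - {"offset": [1.5,-15.8,1],"delta_rot": [0,0.3,-20],"jaw": 1}
    - {"offset": [1.8,-18.8,1.4],"delta_rot": [0,0.4,-24],"jaw": 1}
    - {"offset": [2,-21.2,1.7],"delta_rot": [-0.1,0.5,-27.5],"jaw": 1}
    - {"offset": [2,-22.5,1.8],"delta_rot": [-0.1,0.5,-29.7],"jaw": 1}

```text
time: 23.75
position: [0.63, 0.0625, 0.1787]
tool_rot: [0.996, -0.087, 0.001, 0.0]
ft_force: [-0.0, -0.2, -0.9]
grip_width: 0.0173
```

```bash
python3 - <<'E'
from bowlt import *
o=get_obs();
for n in('scene','side','wrist'): cv2.imwrite(f'pics/x_{n}.png',camera(n)[:,:,::-1])
o=get_obs();print(o['position'],o['grip_width'],rel(bp(.18),tRb),rel(bp(.041),tRb))
c=calibration('wrist');M=np.array(c['tool_from_camera']);K=np.array(c['K'])
def wproj(P):
    q=(np.atleast_2d(P)-o['position'])@R.from_quat(o['tool_rot']).as_matrix()
    q=(q-M[:3,3])@M[:3,:3]; th=np.arctan2(np.hypot(q[:,0],q[:,1]),q[:,2]);ph=np.arctan2(q[:,1],q[:,0])
    return np.c_[K[0,2]+K[0,0]*th*np.cos(ph),K[1,2]+K[0,0]*th*np.sin(ph)]
im=cv2.imread('pics/x_wrist.png');t=np.linspace(0,2*np.pi,90)
for r in(.075,.067):
  cv2.polylines(im,[np.round(wproj(np.c_[bowl[0]+r*np.cos(t),bowl[1]+r*np.sin(t),0*t+.075])).astype(int)[:,None]],True,(0,255,0),1)
cv2.imwrite('pics/x_wo.png',im)
a=cv2.imread('pics/x_scene.png')[160:320,190:350];b=cv2.imread('pics/x_side.png')[140:300,250:410]
cv2.imwrite('pics/x1.png',cv2.resize(np.hstack([a,b]),None,fx=2.5,fy=2.5,interpolation=2))
E
```

```text
[0.62813201 0.06045525 0.17963601] 0.017250447832321006 (array([-0.22, -0.28, -0.04]), array([ 0.12, -0.09, -0.26])) (array([-0.25, -0.31, 13.86]), array([ 0.12, -0.09, -0.26]))
```

View pics/x_wo.png

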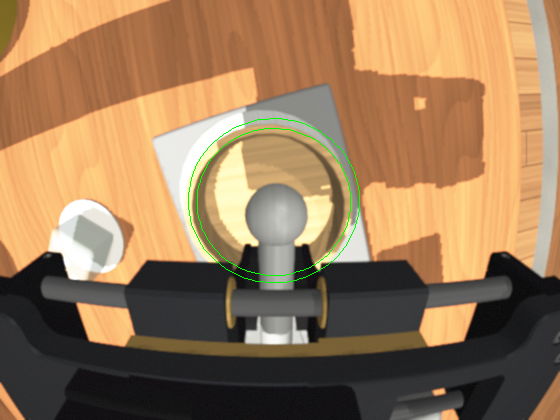

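View pics/x1.png

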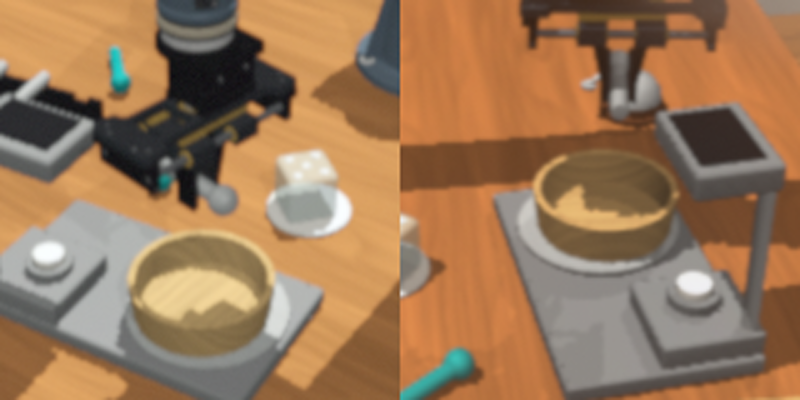

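The predicted rim and the bowl differ by a few px, because the picture was taken while the arm was still settling. I'll settle and look again before lowering.

Call:
drive_tool:
  plan:
    - {"offset": [-0.1,-0.3,2],"delta_rot": [0,0,0],"jaw": 1}
    - {"offset": [-0.2,-0.3,4],"delta_rot": [0,0,0],"jaw": 1}
    - {"offset": [-0.2,-0.3,5],"delta_rot": [0,0,0],"jaw": 1}
    - {"offset": [-0.2,-0.3,5],"delta_rot": [0,0,0],"jaw": 1}
    - {"offset": [-0.2,-0.3,5],"delta_rot": [0,0,0],"jaw": 1}
    - {"offset": [-0.2,-0.3,5],"delta_rot": [0,0,0],"jaw": 1}
    - {"offset": [-0.2,-0.3,5],"delta_rot": [0,0,0],"jaw": 1}
    - {"offset": [-0.2,-0.3,5],"delta_rot": [0,0,0],"jaw": 1}

```text
time: 24.57
position: [0.6289, 0.0631, 0.1324]
tool_rot: [0.996, -0.09, 0.004, 0.001]
ft_force: [-0.5, 1.0, -1.0]
grip_width: 0.0174
```

```bash
cat > ov.py <<'E'
from bowlt import *
import sys
o=get_obs();im=np.ascontiguousarray(camera('wrist')[:,:,::-1]);cv2.imwrite(f'pics/{sys.argv[1]}.png',im)
print(o['position'],o['grip_width'],rel(bp(.041),tRb))
c=calibration('wrist');M=np.array(c['tool_from_camera']);K=np.array(c['K'])
def wproj(P):
    q=(np.atleast_2d(P)-o['position'])@R.from_quat(o['tool_rot']).as_matrix()
    q=(q-M[:3,3])@M[:3,:3]; th=np.arctan2(np.hypot(q[:,0],q[:,1]),q[:,2]);ph=np.arctan2(q[:,1],q[:,0])
    return np.c_[K[0,2]+K[0,0]*th*np.cos(ph),K[1,2]+K[0,0]*th*np.sin(ph)]
t=np.linspace(0,2*np.pi,90)
for r in(.075,.067):
  cv2.polylines(im,[np.round(wproj(np.c_[bowl[0]+r*np.cos(t),bowl[1]+r*np.sin(t),0*t+.075])).astype(int)[:,None]],True,(0,255,0),1)
cv2.imwrite(f'pics/{sys.argv[1]}o.png',cv2.resize(im[60:320,120:420],None,fx=2.3,fy=2.3,interpolation=2))
E
python3 ov.py y1
```

```text
[0.6289007  0.06314934 0.13239264] 0.01735526549709268 (array([-0.3 , -0.  ,  9.12]), array([ 0.05, -0.4 , -0.29]))
```

View pics/y1o.png

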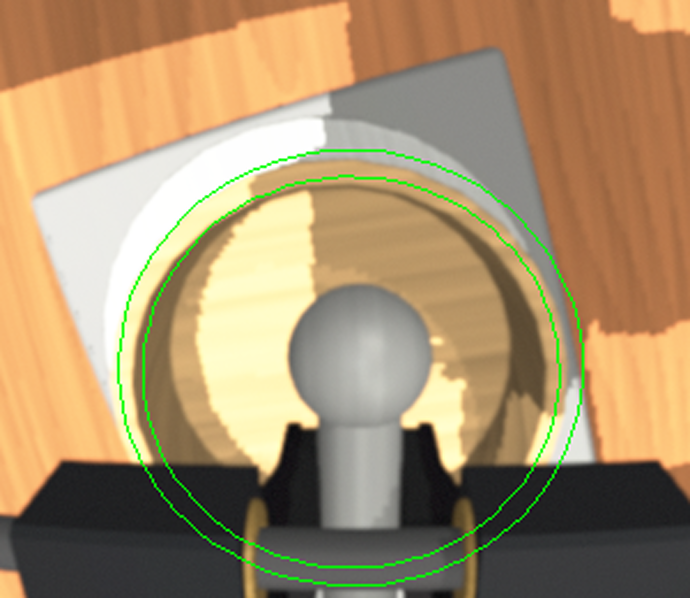

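The rim sits about 4 px lower and 2 px left of the prediction. That puts the bowl centre at about (0.6243, 0.0572), matching the side-view fit. Updating and lowering.

```bash
sed -i 's/.6258,.060\]/.6243,.0572]/; s/.0037\*up/.0046*up/' bowlt.py; python3 - <<'E'
from bowlt import *
o=get_obs();print(o['position'],rel(bp(.06),tRb),rel(bp(.041),tRb))
E
```

```text
[0.62876725 0.063271   0.13223265] (array([-0.38,  0.21,  7.22]), array([ 0.05, -0.4 , -0.29])) (array([-0.4 ,  0.21,  9.12]), array([ 0.05, -0.4 , -0.29]))
```

Call:
drive_tool:
  plan:
    - {"offset": [-0.2,0.1,1],"delta_rot": [0,-0.2,-0.2],"jaw": 1}
    - {"offset": [-0.4,0.2,2.5],"delta_rot": [0,-0.4,-0.3],"jaw": 1}
    - {"offset": [-0.4,0.2,4],"delta_rot": [0,-0.4,-0.3],"jaw": 1}
    - {"offset": [-0.4,0.2,5.5],"delta_rot": [0,-0.4,-0.3],"jaw": 1}
    - {"offset": [-0.4,0.2,6.5],"delta_rot": [0,-0.4,-0.3],"jaw": 1}
    - {"offset": [-0.4,0.2,7.4],"delta_rot": [0,-0.4,-0.3],"jaw": 1}
    - {"offset": [-0.4,0.2,7.9],"delta_rot": [0,-0.4,-0.3],"jaw": 1}
    - {"offset": [-0.4,0.2,8.2],"delta_rot": [0,-0.4,-0.3],"jaw": 1}

```text
time: 25.28
position: [0.624, 0.062, 0.0483]
tool_rot: [0.996, -0.087, -0.001, 0.0]
ft_force: [0.4, 0.6, -0.7]
grip_width: 0.017
```

Call:
drive_tool:
  plan:
    - {"offset": [0,0,0.1],"delta_rot": [0,0,0],"jaw": 1}
    - {"offset": [0,0,0.25],"delta_rot": [0,0,0],"jaw": 1}
    - {"offset": [0,0,0.4],"delta_rot": [0,0,0],"jaw": 1}
    - {"offset": [0,0,0.55],"delta_rot": [0,0,0],"jaw": 1}
    - {"offset": [0,0,0.7],"delta_rot": [0,0,0],"jaw": 1}
    - {"offset": [0,0,0.8],"delta_rot": [0,0,0],"jaw": 1}
    - {"offset": [0,0,0.8],"delta_rot": [0,0,0],"jaw": 1}
    - {"offset": [0,0,0.8],"delta_rot": [0,0,0],"jaw": 1}

```text
time: 25.95
position: [0.6242, 0.062, 0.0411]
tool_rot: [0.996, -0.087, -0.001, 0.0]
ft_force: [0.5, 0.2, -1.6]
grip_width: 0.0172
```

```bash
python3 ov.py y2; python3 bw.py 9 | head -1
```

```text
[0.62420877 0.06202404 0.04114081] 0.017150553824534658 (array([0.09, 0.01, 0.02]), array([0.06, 0.1 , 0.02]))
[0.62430023 0.06201645 0.04121196] 0.017200384359769057 [-0.0604385   0.54080575 -0.65222422]
```

View pics/y2o.png

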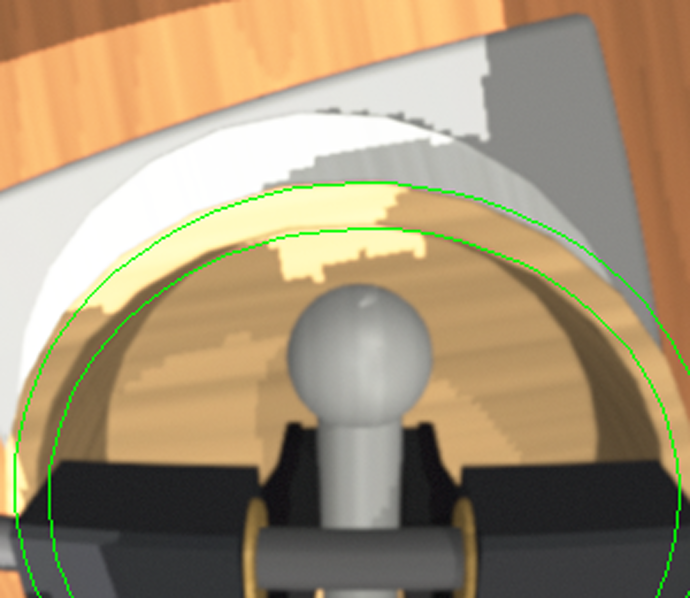

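View pics/ab9.png

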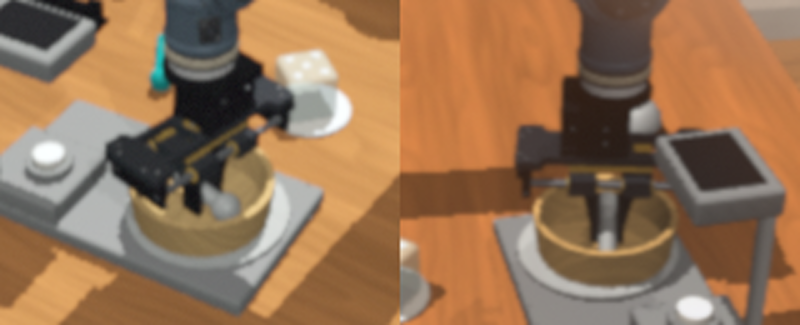

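The peg is inside the bowl and centred, and the rim overlay now fits. A final 2 mm down, then open slowly.

Call:
drive_tool:
  plan:
    - {"offset": [0,0,0.05],"delta_rot": [0,0,0],"jaw": 1}
    - {"offset": [0,0,0.1],"delta_rot": [0,0,0],"jaw": 1}
    - {"offset": [0,0,0.15],"delta_rot": [0,0,0],"jaw": 1}
    - {"offset": [0,0,0.2],"delta_rot": [0,0,0],"jaw": 1}
    - {"offset": [0,0,0.2],"delta_rot": [0,0,0],"jaw": 1}
    - {"offset": [0,0,0.2],"delta_rot": [0,0,0],"jaw": 1}
    - {"offset": [0,0,0.2],"delta_rot": [0,0,0],"jaw": 1}
    - {"offset": [0,0,0.2],"delta_rot": [0,0,0],"jaw": 1}

```text
time: 26.77
position: [0.6242, 0.062, 0.0392]
tool_rot: [0.996, -0.087, -0.001, 0.0]
ft_force: [0.5, -0.1, -1.3]
grip_width: 0.0171
```

Call:
drive_tool:
  plan:
    - {"offset": [0,0,0],"delta_rot": [0,0,0],"jaw": 1.7}
    - {"offset": [0,0,0],"delta_rot": [0,0,0],"jaw": 1.9}
    - {"offset": [0,0,0],"delta_rot": [0,0,0],"jaw": 2.2}
    - {"offset": [0,0,0],"delta_rot": [0,0,0],"jaw": 2.6}
    - {"offset": [0,0,0],"delta_rot": [0,0,0],"jaw": 3.2}
    - {"offset": [0,0,0],"delta_rot": [0,0,0],"jaw": 3.8}
    - {"offset": [0,0,0],"delta_rot": [0,0,0],"jaw": 3.8}
    - {"offset": [0,0,0],"delta_rot": [0,0,0],"jaw": 3.8}

```text
time: 27.43
position: [0.6243, 0.062, 0.0392]
tool_rot: [0.996, -0.087, -0.001, 0.0]
ft_force: [-0.2, 0.5, 0.7]
grip_width: 0.0368
```

```bash
python3 ov.py y3; python3 bw.py 10 | head -1
```

```text
[0.6242661  0.06200681 0.03917032] 0.03675127228402401 (array([ 0.09,  0.01, -0.19]), array([0.06, 0.11, 0.02]))
[0.62420634 0.06201608 0.03912912] 0.03757234978275078 [ 0.01480097  0.44390105 -0.19557192]
```

View pics/y3o.png

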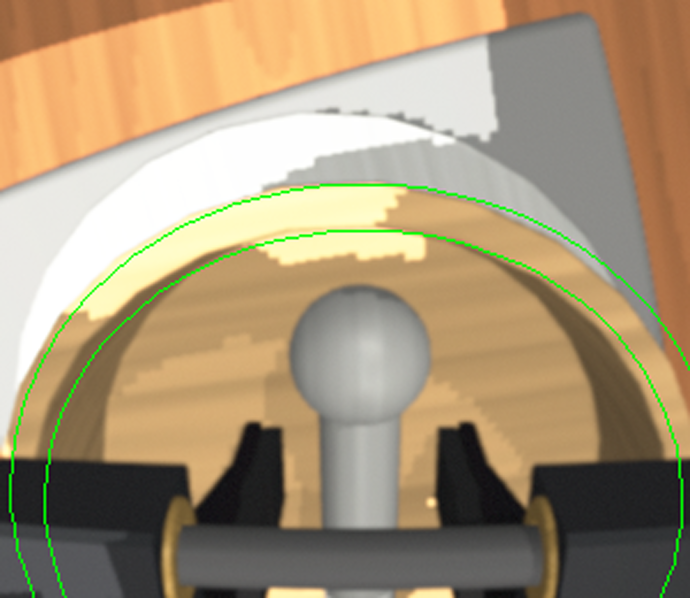

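The peg lies free between the open fingers. Raising straight up.

Call:
drive_tool:
  plan:
    - {"offset": [0,0,-0.8],"delta_rot": [0,0,0],"jaw": 3.8}
    - {"offset": [0,0,-2],"delta_rot": [0,0,0],"jaw": 3.8}
    - {"offset": [0,0,-4],"delta_rot": [0,0,0],"jaw": 3.8}
    - {"offset": [0,0,-7],"delta_rot": [0,0,0],"jaw": 3.8}
    - {"offset": [0,0,-10],"delta_rot": [0,0,0],"jaw": 3.8}
    - {"offset": [0,0,-13],"delta_rot": [0,0,0],"jaw": 3.8}
    - {"offset": [0,0,-16],"delta_rot": [0,0,0],"jaw": 3.8}
    - {"offset": [0,0,-18],"delta_rot": [0,0,0],"jaw": 3.8}

```text
time: 28.25
position: [0.6259, 0.0622, 0.224]
tool_rot: [0.996, -0.087, 0.002, 0.0]
ft_force: [0.8, 0.5, 0.1]
grip_width: 0.0375
```

Call:
drive_tool:
  plan:
    - {"offset": [0,2,-1],"delta_rot": [0,0,0],"jaw": 3.8}
    - {"offset": [0,2,-1],"delta_rot": [0,0,0],"jaw": 3.8}
    - {"offset": [0,2,-1],"delta_rot": [0,0,0],"jaw": 3.8}
    - {"offset": [0,2,-1],"delta_rot": [0,0,0],"jaw": 3.8}
    - {"offset": [0,2,-1],"delta_rot": [0,0,0],"jaw": 3.8}
    - {"offset": [0,2,-1],"delta_rot": [0,0,0],"jaw": 3.8}
    - {"offset": [0,2,-1],"delta_rot": [0,0,0],"jaw": 3.8}
    - {"offset": [0,2,-1],"delta_rot": [0,0,0],"jaw": 3.8}

```text
time: 28.92
position: [0.6209, 0.0429, 0.2284]
tool_rot: [0.996, -0.087, -0.002, 0.0]
ft_force: [-0.2, 0.3, 0.0]
grip_width: 0.0377
```

```bash
python3 ov.py y4; python3 bw.py 11 | head -1
```

```text
[0.62092036 0.04285736 0.22841214] 0.03774932495705713 (array([ 0.13, -1.96, 18.75]), array([0.06, 0.17, 0.04]))
[0.62112231 0.04264315 0.2288348 ] 0.03851153361285973 [-0.46280865 -0.40724424 -0.06505529]
```

View pics/y4o.png

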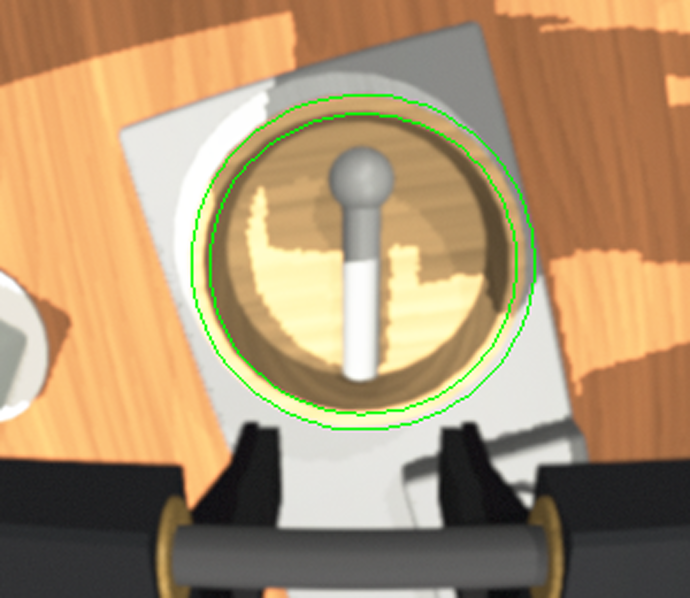

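View pics/ab11.png

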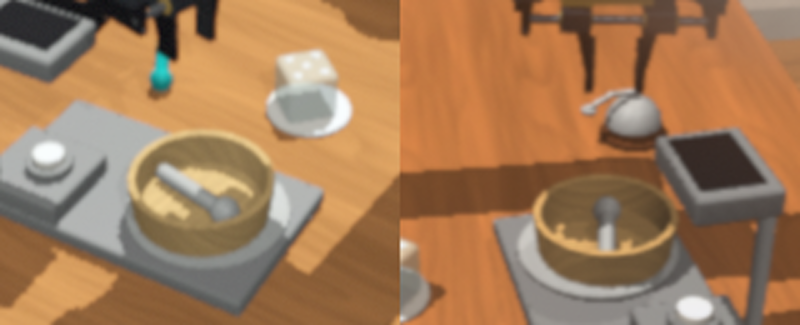

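View pics/b11.png

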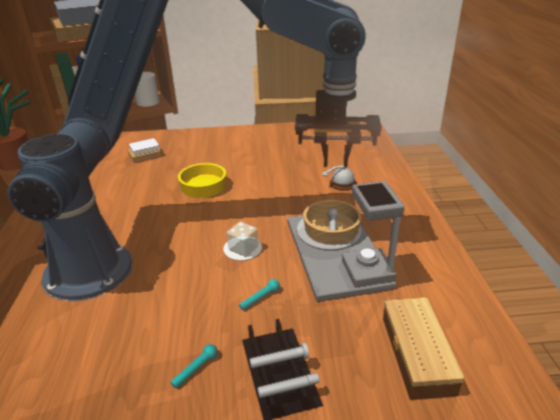

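The peg lies flat in the bowl, ball at (361,180) and tail at (360,375) in the crop, and everything else is in place. One last numeric check of bowl against pan.

```bash
python3 - <<'E'
from bowlt import *
o=get_obs()
c=np.array([(174,225),(183,170),(210,122),(268,84),(330,73),(395,78),(450,97),(490,130)])/2.3+[120,60]
P=wplane(c,.03,o)
f=lambda v:np.hypot(P[:,0]-v[0],P[:,1]-v[1])-.085
r=least_squares(f,[.62,.06]);print('pan',r.x,np.abs(r.fun).max(),circ(P)[0])
b=wplane(np.array([(361,180),(360,377)])/2.3+[120,60],.05,o);print(b,np.linalg.norm(b[0]-b[1]))
u=(b[0]-b[1])/np.linalg.norm(b[0]-b[1]);m=b[0]-.04*u;print('peg mid',m,'to bowl',np.linalg.norm(m[:2]-bowl),'bowl-pan',np.linalg.norm(bowl-r.x))
print(o['joint_velocities'].round(3))
E
```

```text
pan [0.61700001 0.06308351] 0.003917802081517915 [0.61777893 0.05630782 0.09050173]
[[ 0.6303153   0.09263857  0.05      ]
 [ 0.61354701 -0.00090503  0.05      ]] 0.09503462961873457
peg mid [0.62325754 0.05326614 0.05      ] to bowl 0.004069639584887181 bowl-pan 0.009375793543846505
[-0.003 -0.002 -0.002 -0.003 -0.    -0.   ]
```

```bash
python3 -c "
from rig import *
print(hand_in())"
```

```text
the job is handed in; nothing more can be done
None
```

The job is done and handed in; the interface reports no verdict. I stood the empty bowl on the pan and let go, then pressed the tare key and let it up. After that I took the ball-headed peg from the rack and laid it flat in the bowl, then drew the arm clear. It took about 29 s of the 70 s allowed.

- **Bowl:** it stands upright about 9 mm from the pan centre, inside the 20 mm limit. My pan-centre measurements disagreed with each other by several mm (a free-radius fit gave 90 mm against the true 85 mm), so treat the 9 mm as rough.
- **Tare key:** the force reached 12 N at the stop after about 6 mm of travel. I could not read the joint itself, so "fully down" rests on that and on the pictures. Pictures afterwards show the key up again.
- **Peg:** it lies flat, its middle about 4 mm from the bowl's axis. I let it go with the fingertips about 1 mm above the bowl floor, so it settled the last few millimetres by itself.
- **Other things:** the last pictures show the other two pegs, the die, the bell and the box where they were; I did not re-measure them. The arm was at rest and touching nothing.
- **What went wrong:** the first try at the tilted key approach stopped when joint 6 reached its range limit (it read about −2.853 against −2.85). I backed off, turned the tool half round and came in from there, without touching anything.

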